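# Match the mill hub to the keyed test shaft

### The arm

A 6-joint arm with a two-finger parallel gripper is mounted at the origin on the work surface. World frame = base frame: x ahead of the robot, y to its left, z up, the work surface at z = 0. Lengths are in m, angles in rad, forces in N, time in s.
With the tool pointing down it reaches from about 0.35 to 0.975 m from the base axis. Payload 4.9 kg.
Tool frame: the origin (TCP) lies on the centre line of the jaws, within the pads' length; the fingertips stand 14 mm ahead of it and the grasp point (between the pads) lies 5 mm behind it; y points along the fingers, z is the direction in which the jaws open and shut, and the axes are right-handed (so a half turn about y gives the same grasp; the last joint's range is limited). The gripper opens to 85 mm and grips with 20 to 120 N. Pads are 22 mm wide; open, the fingers measure 114 mm over their backs; the gripper's body (76 mm by 85 mm) begins 54 mm behind the grasp point. The pads swing forward as they close: fully open they stand 13 mm farther back than shut.
Start: joints at [0.981, 0.053, 1.613, -0, 1.476, -0.119], TCP at [0.283, 0.557, 0.245] pointing down, gripper open.
Joint ranges: [-3.01, 3.01], [-1.01, 2.22], [0.06, 2.58], [-1.02, 4.17], [0.09, 2.62], [-3.14, 3.14]. Speed limits (rad/s): [2.57, 2.57, 3.14, 3.14, 3.14, 3.14].

### API

Orientations are given as a rotation vector (axis times angle).
In Python, from station import ctrl gives the robot as it stands.
- The arm moves only by the tool servo_tool, never from a script. Its arguments are lists of equal length, an entry for each row: "delta_pos": the shift along the tool's x, y, z in m, a list of three; "dr": the turn, a rotation vector about the tool's x, y, z in degrees, a list of three; "grip": the opening, from 0 (shut) to 1 (fully open). In form: {"delta_pos": [[x, y, z], ...], "dr": [[rx, ry, rz], ...], "grip": [grip, ...]}. A call has 1 to 5 rows; each row shifts and turns the pose as measured when the row begins, along the tool's axes as they then stand; what a row does not reach is not made up. A row lasts 1/8 s, in which the tool goes at most 62.5 mm and 10.7 degrees, less where a joint would pass 70% of its speed; a pose out of reach is approached as far as the arm can. A call is refused whole if a number of a shift passes 0.0625 or a number of a turn 10.7, either way. A call with a gripper value outside its range is refused whole. The fingers move at their own pace and stop on an object; "grip_force" is the grip in N (left out, the last holds). Time passes only in rows, so rows that do not move let the fingers close. It gives the time, the measured TCP pose, the force and the opening at its end, in the units of the state.
- ctrl.get_obs(): the state, without advancing time (a new reading comes with each control period).
- ctrl.get_image(name): name is "side" or "top" or "wrist"; returns the picture (384x512x3 uint8, red, green, blue); there is no depth.
- ctrl.camera_params(name): a dict with "fovy" (degrees; the focal length in pixels is half the picture's height over the tangent of half this angle, whatever the lens; pixels are square), "cx", "cy" (the principal point, pixels), "eye" and "rotation" of the camera in the world. Camera axes: x right, y down, z forward; pixel columns grow to the right and rows downward; lengths in m; the calibration is good to about 2 mm. A picture is of the moment at which its call begins: read the wrist's pose just before it. camera_params takes no time and is no camera call; for the wrist camera it gives the pose at the moment of the call.
- ctrl.finish_job(): hands the job in, once; it reports no verdict.
Trained networks look in the newest picture that a camera, given by its name, has taken for a name from the list of things; names that differ only in an ending like _2 or _b are one class to them, and where a whole thing is asked for, a point or a joint stands for the part that bears it (a point fixed in the world has none). Each returns a list of dicts, best first, with "score" (0 to 1); they miss things now and then, are a little off and sometimes report something else, mostly with a low value. They report only what shows in the picture. A call takes as long as a camera call. They do not tell look-alikes from the thing itself.
- ctrl.masks_of(camera, label): "pixels" (384x512 bool, what is visible of it) and "extent" ([left, top, right, bottom] in pixels, round what is visible of it).
The state is a dict: "t": time; "q": joint angles; "dq": joint speeds; "effort": joint torques, N m; "tool_pos": TCP position; "tool_rot": TCP orientation; "contact_force": force on the tool from outside, world axes, zero at the start; "wrist_torque": the same for the moment, N m; "opening": finger opening in m.
Only numpy, scipy, OpenCV 4.12 (cv2) and the standard library are available. Lean on these libraries where they do the work, as an engineer would, in place of code of your own. Each camera call takes 0.05 s, during which the arm holds its last target.

### The job

Find out which of the three mill hubs in the sliding carrier has its keyway facing the same way as the key on the jig's test shaft. Draw the bolt, slide the carrier by its post until that hub is under the shaft, press the shaft fully down into it, and then swing the keeper fully over the shaft's cap. Do not try the shaft on the other hubs, and leave the other things on the counter where they are.

Things in the scene. Friction and masses are not known exactly. Their poses are not given: they have to be found in the camera images.
- jig: grey jig fixed to the counter, yawed up to 0.25 rad; origin on the counter under the test shaft's axis; z up, x away from the robot, y along the carrier's channel (79 mm wide, rails 12 mm high, end stops). Base plate 10 mm thick, x -115 to 100, y -200 to 265 mm, tongue under the bolt to x -180. A column at x 60 to 90 carries an arm (top at 146 mm, 46 mm wide, reaching to x -22) that guides the shaft.
- jig_axis (a point): point on the test shaft's axis, 31 mm above the counter, fixed to the jig; axes as the jig's. A hub is in place when its centre is here.
- shaft (a joint): downward travel of the upright test shaft: 0 = up, 0.039 m = fully down (home). Stays where it is left (friction 6 N, own weight 3 N; a push of 3 to 10 N moves it). In a hub that does not match it stops at about 0.026. The shaft is 20 mm thick; its nose tapers over the last 14 mm to 7 mm. A hub within about 3 mm of the axis is drawn in; one farther off may jam on the nose.
- shaft_cap (a point): centre of the top of the shaft's black cap (40 mm across, 14 mm thick), 200 mm above the counter when up, 161 mm when home; moves with the shaft. A steel line on the cap's top runs from the centre towards the key's side.
- shaft_key (a point): foot of the key on the shaft's side, 16 mm out from the axis; the key is 5 mm wide, reaches 18 mm from the axis and begins 14 mm above the shaft's tip. The horizontal direction from jig_axis to this point is the way the key faces. The shaft cannot turn.
- bolt (a joint): travel of the steel bolt that bars the carrier post's way: 0 = across the way, 0.030 m = fully drawn, towards the jig's -x (towards the robot); stays where it is left (1.5 N).
- bolt_knob (a point): on the axis of the bolt's upright black knob, 14 mm across, 63 mm above the counter; the knob stands free from 42 to 80 mm above the counter. Moves with the bolt. Axes as the jig's. The bolt's bed and cheeks below are lower than 45 mm.
- keeper (a joint): angle of the keeper, a flat steel bar on an upright pivot on the jig's arm: 0 = nose out to the side (jig's -y), 1.57 rad = nose over the cap (pointing to jig's -x). Grows clockwise seen from above; stays where it is left (0.03 N m). The bar lies 165 to 171 mm above the counter, so it clears the cap only when the shaft is home.
- keeper_handle (a point): on the axis of the upright round black handle on the keeper's tail, 12 mm across, 190 mm above the counter; it stands free from 171 to 205 mm. 40 mm from the pivot; at keeper angle 0 it lies to the jig's +y of the pivot, at 1.57 to its +x. Moves with the keeper.
- keeper_pivot (a point): on the keeper's pivot axis, 190 mm above the counter, 45 mm from the shaft's axis towards the jig's +x; fixed to the jig.
- carrier_post (a point): on the axis of the carrier's upright round black post, 14 mm across, this point 68 mm above the counter; the post stands free from 34 to 85 mm. Axes as the jig's. The loose dark steel carrier (77 x 222 x 18 mm, 0.8 kg with hubs) slides along the jig's y once the bolt is drawn; its centre is 88 mm from the post towards jig +x; three pockets 72 mm apart along y, the middle one level with the post.
- hub_a_center (a point): aluminium mill hub lying flat in a pocket of the carrier: square foot 64 x 64 x 8 mm, round boss 58 mm across, 30 mm high in all, upright through-bore 26 mm, keyway 12 mm wide from the bore out to 23 mm from the axis. The hubs differ only in the way the keyway faces; the pocket stops them turning (1 mm play). This point: on its axis, half-way up. Its axes lie along the jig's.
- hub_a_keyway (a point): in the keyway of hub_a, at its top, 18 mm out from the hub's axis: the direction from the hub's centre to this point is the way the keyway faces.
- hub_b_center (a point): aluminium mill hub lying flat in a pocket of the carrier: square foot 64 x 64 x 8 mm, round boss 58 mm across, 30 mm high in all, upright through-bore 26 mm, keyway 12 mm wide from the bore out to 23 mm from the axis. The hubs differ only in the way the keyway faces; the pocket stops them turning (1 mm play). This point: on its axis, half-way up. Its axes lie along the jig's.
- hub_b_keyway (a point): in the keyway of hub_b, at its top, 18 mm out from the hub's axis: the direction from the hub's centre to this point is the way the keyway faces.
- hub_c_center (a point): aluminium mill hub lying flat in a pocket of the carrier: square foot 64 x 64 x 8 mm, round boss 58 mm across, 30 mm high in all, upright through-bore 26 mm, keyway 12 mm wide from the bore out to 23 mm from the axis. The hubs differ only in the way the keyway faces; the pocket stops them turning (1 mm play). This point: on its axis, half-way up. Its axes lie along the jig's.
- hub_c_keyway (a point): in the keyway of hub_c, at its top, 18 mm out from the hub's axis: the direction from the hub's centre to this point is the way the keyway faces.
- collar: small plain steel collar, 34 mm across, 18 mm bore, 12 mm high, lying on the jig's base plate beyond the channel; bystander, to be left alone; origin at its underside's centre
- weight: small brass scale weight, 28 mm across, 36 mm high, standing on the jig's base plate; bystander, to be left alone; origin at its underside's centre
- wrench: steel wrench, 160 mm long, lying in front of the jig; bystander, to be left alone; origin at its underside, near its middle
- carton: cardboard carton, 100 x 70 x 45 mm; bystander, to be left alone; origin at its underside's centre
- jar_1: white jar, 72 mm across, 95 mm high; bystander, to be left alone; origin at its underside's centre
- vial: amber bottle, 48 mm across, 85 mm high; bystander, to be left alone; origin at its underside's centre
- mortar: white ceramic bowl, 110 mm across, 60 mm high; bystander, to be left alone; origin at its underside's centre
There are look-alikes about, which are no part of the job. What is shaped like the part that bears hub_a_center but blue or pink is not meant.

How it is judged:
By the outcome, as a careful person would: the job done as asked, in the order asked, and still so for the second after the job is handed in, with the robot touching nothing.
It also fails if it takes over 70 s, if anything falls off the work surface, if the arm or the gripper's body presses on something with over 40 N, if the wrist force passes 120 N, or if a joint passes its speed limit or range.

## Working session

There is one attempt and no reset: what is moved stays moved. The work goes in short steps, Python scripts to look and compute and a tool call to move; the robot and the scene stay as the last step left them, time stands still between calls to the robot, and variables do not carry over. Pictures are saved under pics/ and viewed, and the job is handed in when it is done.

Besides the shell and the picture viewer there is one more tool, called after "Call:" as a command line: name --argument value ..., lists and objects as JSON in quotes. servo_tool: Moves the arm, as the interface text tells. Its arguments: {"type":"object","properties":{"delta_pos":{"type":"array","items":{"type":"array","items":{"type":"number"}}},"dr":{"type":"array","items":{"type":"array","items":{"type":"number"}}},"grip":{"type":"array","items":{"type":"number"}},"grip_force":{"type":"number"}},"required":["delta_pos","dr","grip"]}

```bash
ls; mkdir -p pics; python3 - <<'E'
from station import ctrl
import cv2
for n in ("side","top","wrist"):
    p=ctrl.camera_params(n); print(n,p)
    im=ctrl.get_image(n); cv2.imwrite(f"pics/{n}0.png",cv2.resize(im[:,:,::-1],(800,600),interpolation=cv2.INTER_CUBIC))
    import numpy as np; np.save(f"pics/{n}0.npy",im)
o=ctrl.get_obs(); print(o)
E
```

```text
pics
side {'fovy': 46.72141623525976, 'cx': 258.2597237917031, 'cy': 189.5848739175958, 'eye': array([ 0.41140314, -0.88684614,  0.91430099]), 'rotation': array([-2.26547929,  0.20671686, -0.0822327 ])}
top {'fovy': 43.99113042612011, 'cx': 262.26269107142724, 'cy': 195.5046065618032, 'eye': array([ 0.34929387, -0.02130322,  1.68074783]), 'rotation': array([-2.16727495,  2.12685668, -0.11930543])}
wrist {'fovy': 62.281229416581766, 'cx': 247.52205414797342, 'cy': 191.47475427752315, 'eye': array([0.21825125, 0.58909527, 0.37288114]), 'rotation': array([2.45624117, 1.50693211, 0.21973248])}
{'t': 0.15, 'q': array([ 9.81029965e-01,  5.32358615e-02,  1.61399667e+00, -1.13488234e-06,
        1.47602736e+00, -1.19003639e-01]), 'dq': array([-0.00087684, -0.00264423, -0.00336105,  0.00093719,  0.00035083,
       -0.00046771]), 'effort': array([-3.90003461e-04, -3.94244242e+01, -3.70719838e+01, -1.56151350e-04,
        4.67462494e-03,  7.07770141e-06]), 'tool_pos': array([0.28321273, 0.5566126 , 0.24431563]), 'tool_rot': array([-1.54066694,  0.36965359, -0.36873937]), 'contact_force': array([-0.15758025,  0.71080388,  0.77655361]), 'wrist_torque': array([-0.0183187 ,  0.01219233,  0.04689078]), 'opening': 0.08521604834500346}
```

View pics/top0.png

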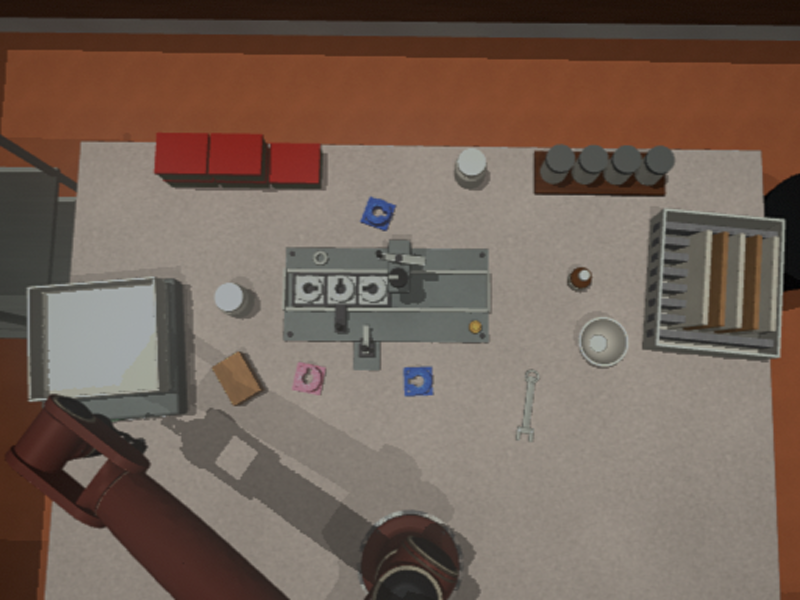

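View pics/side0.png

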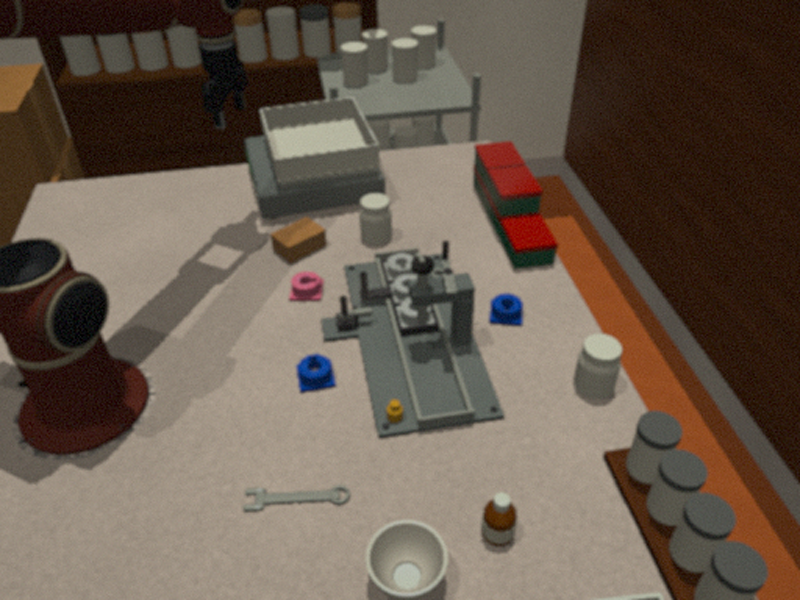

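View pics/wrist0.png

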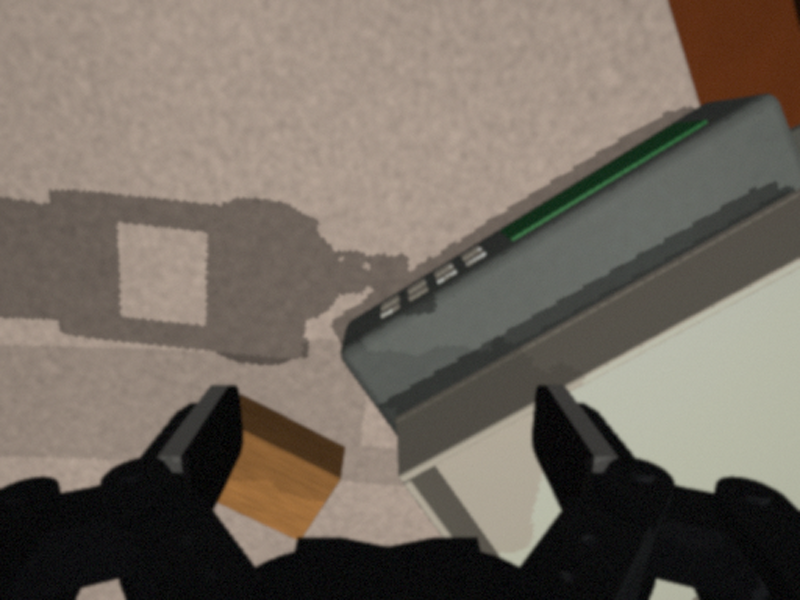

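The top view shows the jig at about (285-490, 245-370) of 800x600: hubs at (309,290), (341,290), (373,290), the post at (341,318), the bolt at (366,345) and the cap at (400,278). The blue and pink look-alikes are at (378,213), (418,381) and (309,378).

```bash
cat > h.py <<'E'
import numpy as np, cv2
from scipy.spatial.transform import Rotation as R
def K(p):
    f=192/np.tan(np.radians(p['fovy']/2)); return np.array([[f,0,p['cx']],[0,f,p['cy']],[0,0,1]])
def proj(p,X):
    X=np.atleast_2d(X); c=(X-p['eye'])@R.from_rotvec(p['rotation']).as_matrix()
    k=K(p); u=c@k.T; return u[:,:2]/u[:,2:]
def back(p,uv,z):
    uv=np.atleast_2d(uv).astype(float); d=np.c_[uv,np.ones(len(uv))]@np.linalg.inv(K(p)).T
    d=d@R.from_rotvec(p['rotation']).as_matrix().T
    return p['eye']+d*((z-p['eye'][2])/d[:,2])[:,None]
def crop(im,x0,y0,x1,y1,s,fn):
    c=cv2.resize(np.ascontiguousarray(im[y0:y1,x0:x1,::-1]),None,fx=s,fy=s,interpolation=cv2.INTER_CUBIC); cv2.imwrite(fn,c)
E
python3 - <<'E'
from h import *
t=np.load('pics/top0.npy');s=np.load('pics/side0.npy')
crop(t,175,150,325,245,5.3,'pics/topc.png'); crop(s,200,145,325,280,4.4,'pics/sidec.png')
E
```

```text
(no output)
```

View pics/topc.png

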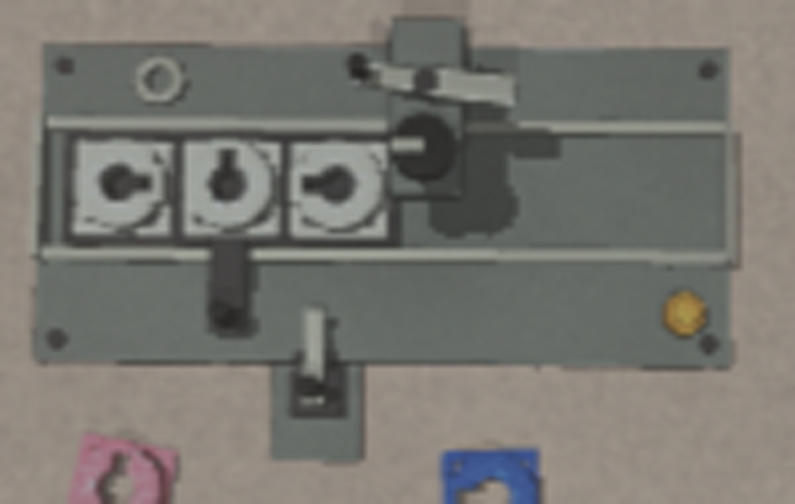

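View pics/sidec.png

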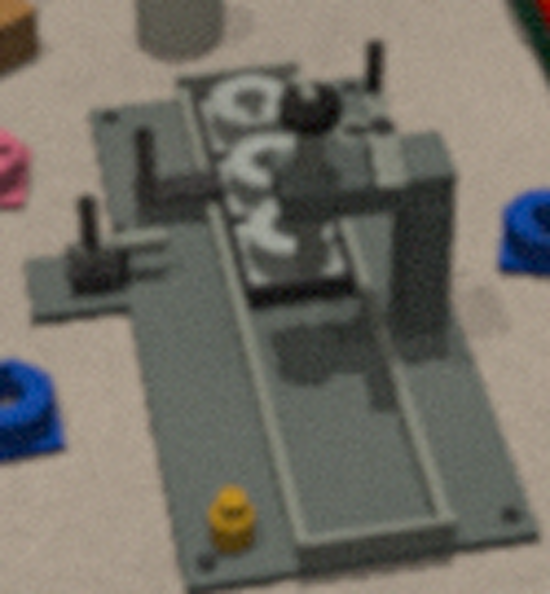

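```bash
cat >> h.py <<'E'
def top0():
    return {'fovy': 43.99113042612011, 'cx': 262.26269107142724, 'cy': 195.5046065618032, 'eye': np.array([ 0.34929387, -0.02130322,  1.68074783]), 'rotation': np.array([-2.16727495,  2.12685668, -0.11930543])}
def side0():
    return {'fovy': 46.72141623525976, 'cx': 258.2597237917031, 'cy': 189.5848739175958, 'eye': np.array([ 0.41140314, -0.88684614,  0.91430099]), 'rotation': np.array([-2.26547929,  0.20671686, -0.0822327 ])}
E
python3 - <<'E'
from h import *
from scipy.optimize import least_squares
T=top0();S=side0()
tp=lambda a:np.array(a)/5.3+[175,150]-.4
sp=lambda a:np.array(a)/4.4+[200,145]-.4
c=np.array([[42,45],[728,48],[735,367],[33,362]])
J=np.array([[.1,.265,.01],[.1,-.2,.01],[-.115,-.2,.01],[-.115,.265,.01]])
sc=np.array([[538,535],[190,590],[93,112]]); SJ=np.array([[.1,-.2,.01],[-.115,-.2,.01],[-.115,.265,.01]])
def W(p,X):
    a=np.cos(p[2]);b=np.sin(p[2]); X=np.atleast_2d(X)
    return np.c_[p[0]+a*X[:,0]-b*X[:,1],p[1]+b*X[:,0]+a*X[:,1],X[:,2]]
for use in ('t','s','ts'):
    def f(p):
        r=[]
        if 't' in use:r.append((proj(T,W(p,J))-tp(c)).ravel())
        if 's' in use:r.append((proj(S,W(p,SJ))-sp(sc)).ravel())
        return np.concatenate(r)
    s=least_squares(f,[.6,0,0]); print(use,s.x.round(4),f(s.x).round(1))
p=s.x
inv=lambda w:(np.array([w[0]-p[0],w[1]-p[1]])@np.array([[np.cos(p[2]),-np.sin(p[2])],[np.sin(p[2]),np.cos(p[2])]]))
for n,u,z in [('cap',(424,148),.2),('line',(395,145),.2),('pivot',(426,78),.171),('handle',(357,64),.205),('post',(228,308),.085),('knob',(315,383),.08),('hubL',(118,182),.046),('hubM',(228,182),.046),('hubR',(337,183),.046)]:
    w=back(T,tp([u]),z)[0]; print(n,w.round(4),'jig',inv(w).round(4))
E
```

```text
t [0.5977 0.0319 0.0134] [ 0.1  0.1  0.4 -0.  -0.5 -0.2  0.1  0.1]
s [0.6018 0.0282 0.0051] [ 1.3  0.1 -1.   0.1 -0.4 -0.8]
ts [0.5997 0.0303 0.012 ] [ 0.6 -0.5  0.8 -0.5 -0.1 -0.7  0.5 -0.6  0.7 -0.7 -1.4 -0.3 -1.6 -0.9]
cap [0.5966 0.0314 0.2   ] jig [-0.003   0.0011]
line [0.5982 0.0487 0.2   ] jig [-0.0013  0.0184]
pivot [0.6447 0.0321 0.171 ] jig [0.0451 0.0012]
handle [0.6459 0.0723 0.205 ] jig [0.0467 0.0414]
post [0.5104 0.1582 0.085 ] jig [-0.0878  0.1289]
knob [0.4639 0.1017 0.08  ] jig [-0.1349  0.073 ]
hubL [0.5962 0.2377 0.046 ] jig [-0.001   0.2074]
hubM [0.5975 0.1652 0.046 ] jig [-0.0006  0.1349]
hubR [0.5981 0.0935 0.046 ] jig [-0.0008  0.0632]
```

```bash
cat >> h.py <<'E'
def tgt_rot(cam_yaw):
    # tool y down; tool x horizontal
    pass
def plan(o,pos,yaw=None):
    """print tool-frame shift and the turn (deg) to reach pos with tool down; yaw = world heading of tool x (rad)"""
    Rm=R.from_rotvec(o['tool_rot']).as_matrix()
    print('t',round(o['t'],2),'pos',o['tool_pos'].round(4),'shift tool',(Rm.T@(np.array(pos)-o['tool_pos'])).round(4))
    if yaw is not None:
        x=np.array([np.cos(yaw),np.sin(yaw),0]);y=np.array([0,0,-1.]);T=np.c_[x,y,np.cross(x,y)]
        print('turn',np.degrees(R.from_matrix(Rm.T@T).as_rotvec()).round(2))
E
python3 - <<'E'
from h import *
from station import ctrl
o=ctrl.get_obs(); Rm=R.from_rotvec(o['tool_rot']).as_matrix(); print(Rm.round(3))
p=ctrl.camera_params('wrist');C=R.from_rotvec(p['rotation']).as_matrix(); print((Rm.T@C).round(3), Rm.T@(p['eye']-o['tool_pos']))
plan(o,[.43,.1,.3],0.012)
E
```

```text
[[ 0.891 -0.001  0.454]
 [-0.454 -0.001  0.891]
 [-0.    -1.    -0.002]]
[[-0.     0.957  0.29 ]
 [ 0.001 -0.29   0.957]
 [ 1.     0.    -0.001]] [-0.07264848 -0.12870401 -0.00068609]
t 0.15 pos [0.2832 0.5566 0.2443] shift tool [ 0.3379 -0.0552 -0.3405]
turn [  0.09 -27.66  -0.03]
```

Call:
servo_tool --delta_pos '[[0, -0.018, 0], [0, -0.018, 0], [0, -0.018, 0], [0.02, 0, -0.06], [0.02, 0, -0.06]]' --dr '[[0, -9.2, 0], [0, -9.2, 0], [0, -9.2, 0], [0, 0, 0], [0, 0, 0]]' --grip '[1, 0.6, 0.6, 0.6, 0.6]'

```text
t: 0.78
tool_pos: [0.3253, 0.4378, 0.2967]
tool_rot: [-1.577, -0.023, 0.03]
contact_force: [0.7, 0.2, 0.5]
opening: 0.0516
```

Call:
servo_tool --delta_pos '[[0.02, 0, -0.06], [0.02, 0, -0.06], [0.02, 0, -0.06], [0.02, 0, -0.06], [0.02, 0, -0.06]]' --dr '[[0, 0, 0], [0, 0, 0], [0, 0, 0], [0, 0, 0], [0, 0, 0]]' --grip '[0.6, 0.6, 0.6, 0.6, 0.6]'

```text
t: 1.4
tool_pos: [0.4324, 0.1434, 0.2972]
tool_rot: [-1.577, -0.026, 0.031]
contact_force: [0.7, 0.0, -0.7]
opening: 0.0511
```

```bash
python3 - <<'E'
from h import *
from station import ctrl
p=ctrl.camera_params('wrist');im=ctrl.get_image('wrist')
np.save('pics/w1.npy',im);np.save('pics/w1p.npy',p)
crop(im,0,0,512,384,1.56,'pics/w1.png')
plan(ctrl.get_obs(),[.43,.1,.3],0.012)
E
```

```text
t 1.45 pos [0.4346 0.1371 0.2971] shift tool [-0.0056 -0.0024 -0.037 ]
turn [ 0.72  0.92 -0.11]
```

View pics/w1.png

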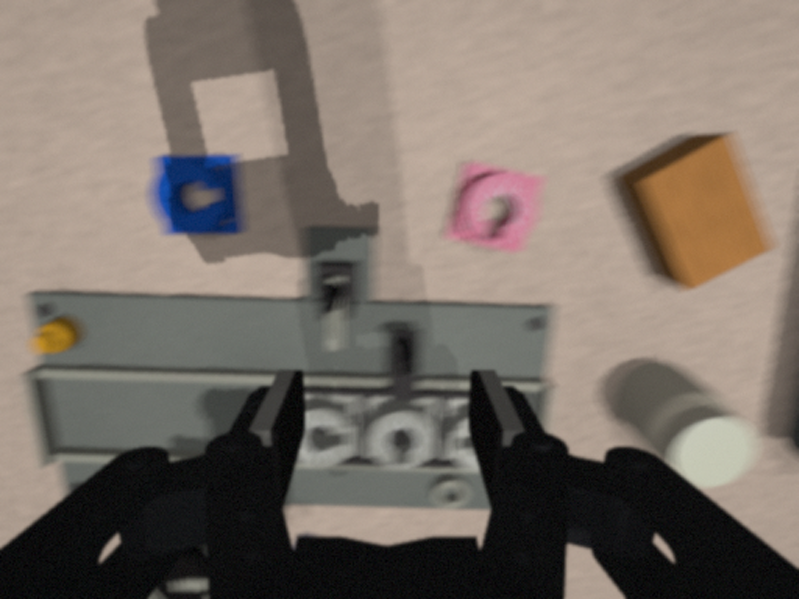

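Call:
servo_tool --delta_pos '[[-0.017, -0.015, -0.035], [-0.015, -0.015, -0.035], [0, 0, 0], [0, 0, 0]]' --dr '[[0.7, 0.9, 0], [0, 0, 0], [0, 0, 0], [0, 0, 0]]' --grip '[1, 1, 1, 1]'

```text
t: 1.95
tool_pos: [0.403, 0.063, 0.3266]
tool_rot: [-1.571, -0.001, 0.008]
contact_force: [-0.6, 0.7, 0.5]
opening: 0.0852
```

```bash
python3 - <<'E'
from h import *
from station import ctrl
p=ctrl.camera_params('wrist');im=ctrl.get_image('wrist')
np.save('pics/w2.npy',im);np.save('pics/w2p.npy',p)
crop(im,0,0,512,384,1.56,'pics/w2.png')
plan(ctrl.get_obs(),[.4,.06,.33],0.012)
E
```

```text
t 2.0 pos [0.4031 0.0632 0.3266] shift tool [-0.0031 -0.0034 -0.0032]
turn [ 0.   -0.32 -0.27]
```

View pics/w2.png

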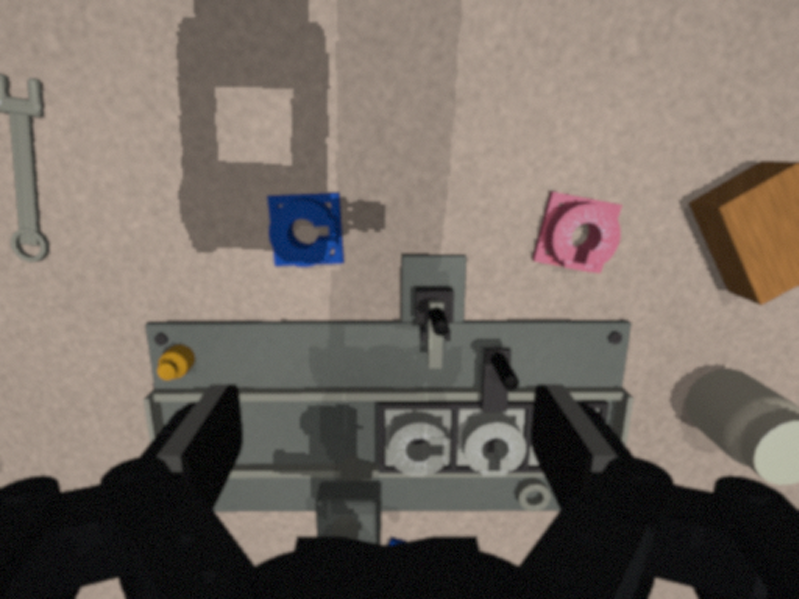

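```bash
python3 - <<'E'
from h import *
im=np.load('pics/w2.npy')
crop(im,230,155,410,310,4.4,'pics/w2c.png')
crop(im,85,195,265,330,4.4,'pics/w2d.png')
E
```

```text
(no output)
```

View pics/w2c.png

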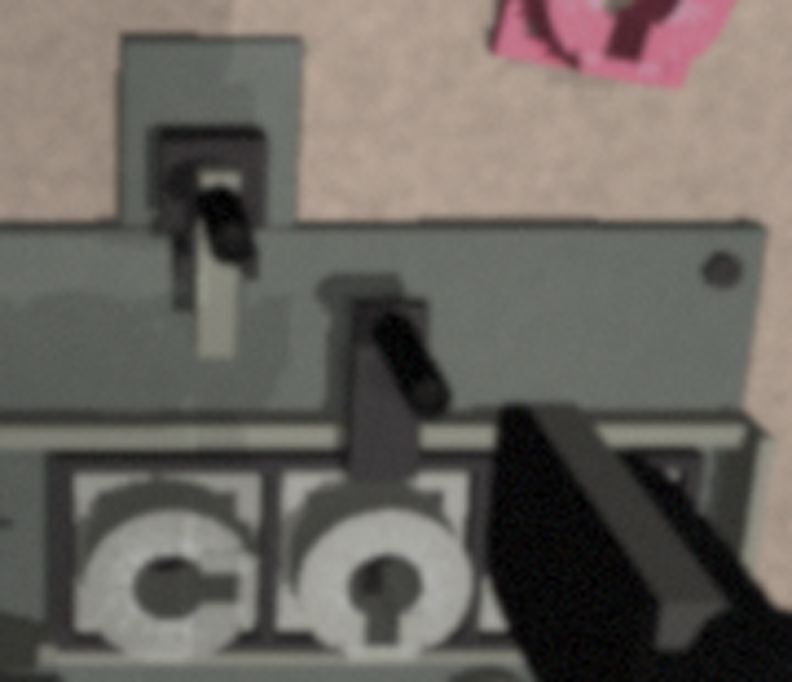

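```bash
python3 - <<'E'
from h import *
from scipy.optimize import least_squares
p=np.load('pics/w2p.npy',allow_pickle=True).item()
q=lambda a:np.array(a)/4.4+[230,155]-.4
a=back(p,[[148/1.56-.2,322/1.56-.2]],.01)[0]; b=back(p,q([[765,223]]),.01)[0]
print('corners',a.round(4),b.round(4),'len',np.linalg.norm(a-b).round(4),'yaw',np.arctan2(-(b-a)[0],(b-a)[1]))
y=np.arctan2(-(b-a)[0],(b-a)[1]);ex=np.array([np.cos(y),np.sin(y),0]);ey=np.array([-np.sin(y),np.cos(y),0])
m=(a+b)/2; O=m-ex*(-.115)-ey*.0325; print('jig origin',O.round(4))
for n,u,z in [('knobtop',(236,243),.08),('knobbase',(208,200),.046),('posttop',(431,392),.085),('postbase',(386,322),.034),('hub near',(168,588),.046),('hubmid',(385,588),.046)]:
    w=back(p,q([u]),z)[0]; print(n,w.round(4),'jig',((w-O)@ex).round(4),((w-O)@ey).round(4))
E
```

```text
corners [ 0.4873 -0.1647  0.01  ] [0.483  0.2932 0.01  ] len 0.4579 yaw 0.009428073118698482
jig origin [0.6004 0.0329 0.01  ]
knobtop [0.466  0.1069 0.08  ] jig -0.1337 0.0753
knobbase [0.4642 0.1018 0.046 ] jig -0.1355 0.0702
posttop [0.5098 0.1647 0.085 ] jig -0.0894 0.1327
postbase [0.5096 0.1623 0.034 ] jig -0.0896 0.1303
hub near [0.6014 0.0928 0.046 ] jig 0.0016 0.0599
hubmid [0.601  0.1657 0.046 ] jig 0.0018 0.1329
```

Call:
servo_tool --delta_pos '[[0.031, 0.05, 0.02], [0.031, 0.05, 0.02], [0, 0.05, 0], [0, 0.05, 0], [0, 0, 0]]' --dr '[[0, 0, 0], [0, 0, 0], [0, 0, 0], [0, 0, 0], [0, 0, 0]]' --grip '[0.6, 0.5, 0.5, 0.5, 0.5]'

```text
t: 2.62
tool_pos: [0.4658, 0.1107, 0.1201]
tool_rot: [-1.57, -0.008, 0.016]
contact_force: [0.8, 0.2, 1.1]
opening: 0.0425
```

```bash
python3 - <<'E'
from h import *
from station import ctrl
p=ctrl.camera_params('wrist');im=ctrl.get_image('wrist')
np.save('pics/w3.npy',im);np.save('pics/w3p.npy',p)
crop(im,0,0,512,384,1.56,'pics/w3.png')
o=ctrl.get_obs();plan(o,[.465,.104,.062],0.011); print(o['opening'])
print(proj(p,[[.465,.104,.08],[.51,.163,.085]])*1.56)
E
```

```text
t 2.67 pos [0.468  0.1108 0.1232] shift tool [-0.0032  0.0612 -0.0068]
turn [-0.05  0.25  0.06]
0.0427186381274275
[[371.47930538 354.09642244]
 [523.53610547 469.76584158]]
```

View pics/w3.png

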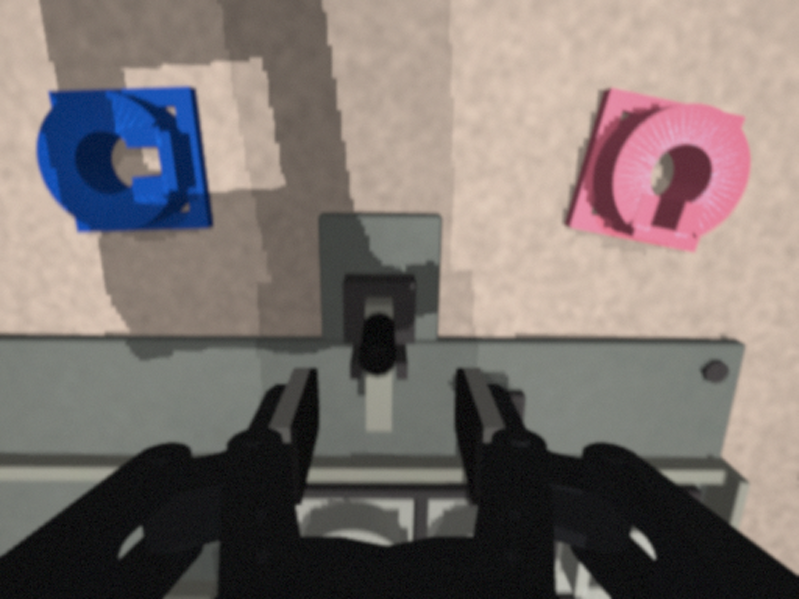

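Call:
servo_tool --delta_pos '[[-0.002, 0.03, -0.004], [0, 0.03, 0], [0, 0, 0], [0, 0, 0], [0, 0, 0]]' --dr '[[0, 0, 0], [0, 0, 0], [0, 0, 0], [0, 0, 0], [0, 0, 0]]' --grip '[0.5, 0.5, 0, 0, 0]' --grip_force 20

```text
t: 3.3
tool_pos: [0.4746, 0.1073, 0.0742]
tool_rot: [-1.574, -0.031, -0.0]
contact_force: [1.5, 0.7, -16.7]
opening: 0.0127
```

```bash
python3 - <<'E'
from h import *
from station import ctrl
p=ctrl.camera_params('wrist');im=ctrl.get_image('wrist')
crop(im,0,0,512,384,1.56,'pics/w4.png')
o=ctrl.get_obs();plan(o,[.435,.106,.062],0.011); print(o['opening'],o['contact_force'])
E
```

```text
t 3.35 pos [0.4745 0.1073 0.074 ] shift tool [-0.0397  0.0112 -0.0005]
turn [0.16 0.49 1.12]
0.013057508618274174 [ 1.11862951 -1.98089853 -8.94023773]
```

View pics/w4.png

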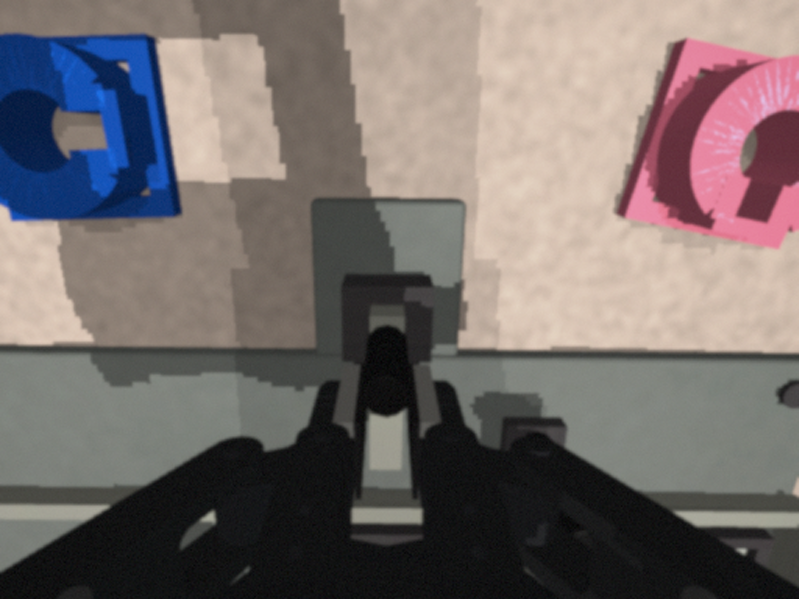

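Call:
servo_tool --delta_pos '[[-0.008, 0.002, 0], [-0.008, 0.002, 0], [-0.008, 0, 0], [-0.008, 0, 0]]' --dr '[[0, 0, 1], [0, 0, 0], [0, 0, 0], [0, 0, 0]]' --grip '[0, 0, 0, 0]'

```text
t: 3.85
tool_pos: [0.4475, 0.107, 0.0746]
tool_rot: [-1.573, -0.031, -0.0]
contact_force: [17.0, -0.9, -12.8]
opening: 0.0128
```

```bash
python3 - <<'E'
from h import *
from station import ctrl
p=ctrl.camera_params('wrist');im=ctrl.get_image('wrist')
crop(im,0,0,512,384,1.56,'pics/w5.png')
t=ctrl.get_image('side'); crop(t,200,145,325,280,4.4,'pics/s5.png')
o=ctrl.get_obs();plan(o,[.435,.106,.062],0.011); print(o['opening'],o['contact_force'])
E
```

```text
t 3.95 pos [0.4471 0.107  0.0748] shift tool [-0.0123  0.0126 -0.0007]
turn [0.13 0.5  1.06]
0.012693598769259509 [10.78860181 -1.04601043 -9.84136518]
```

View pics/w5.png

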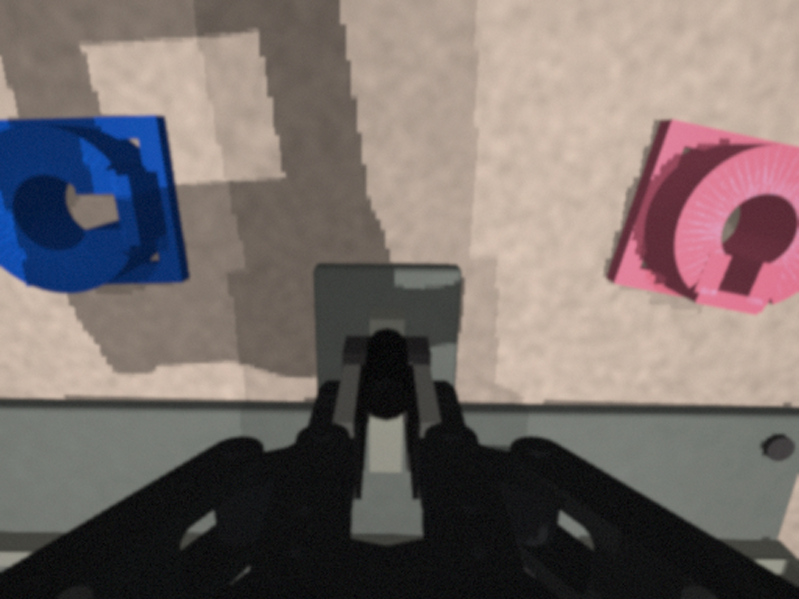

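View pics/s5.png

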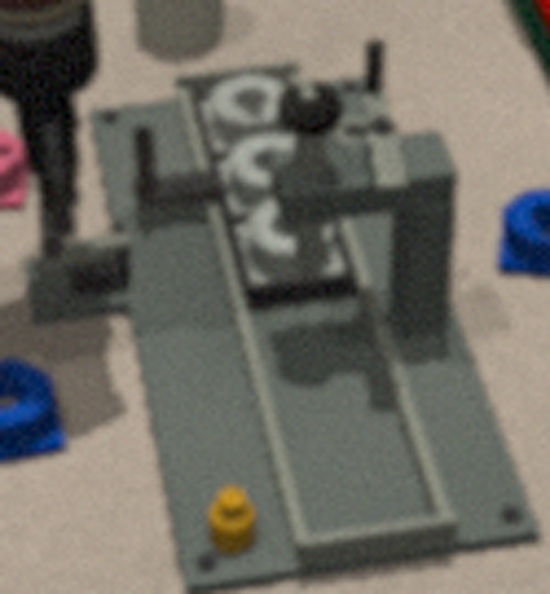

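Call:
servo_tool --delta_pos '[[-0.008, 0, 0], [-0.008, 0, 0]]' --dr '[[0, 0, 0], [0, 0, 0]]' --grip '[0, 0]'

```text
t: 4.2
tool_pos: [0.4397, 0.1068, 0.0776]
tool_rot: [-1.572, -0.052, -0.022]
contact_force: [20.8, -0.8, -15.7]
opening: 0.0128
```

Call:
servo_tool --delta_pos '[[0, 0, 0], [0, 0, 0], [0, -0.03, 0], [0, -0.04, 0], [0, -0.04, 0]]' --dr '[[0, 0, 0], [0, 0, 0], [0, 0, 0], [0, 0, 0], [0, 0, 0]]' --grip '[0.5, 0.5, 0.5, 0.5, 0.5]'

```text
t: 4.82
tool_pos: [0.4304, 0.1076, 0.1883]
tool_rot: [-1.57, -0.044, -0.014]
contact_force: [1.1, 0.2, -0.6]
opening: 0.0426
```

```bash
python3 - <<'E'
from h import *
from station import ctrl
o=ctrl.get_obs();plan(o,[.51,.163,.066],0.011); print(o['opening'],o['contact_force'])
p=ctrl.camera_params('wrist');im=ctrl.get_image('wrist')
np.save('pics/w6p.npy',p)
crop(im,0,0,512,384,1.56,'pics/w6.png')
t=ctrl.get_image('side'); crop(t,200,145,325,280,4.4,'pics/s6.png')
E
```

```text
t 4.83 pos [0.4304 0.1076 0.1883] shift tool [0.0761 0.1251 0.0538]
turn [-0.01  0.5   2.11]
0.04262337502091273 [ 1.0636506   0.18232599 -0.62892249]
```

View pics/w6.png

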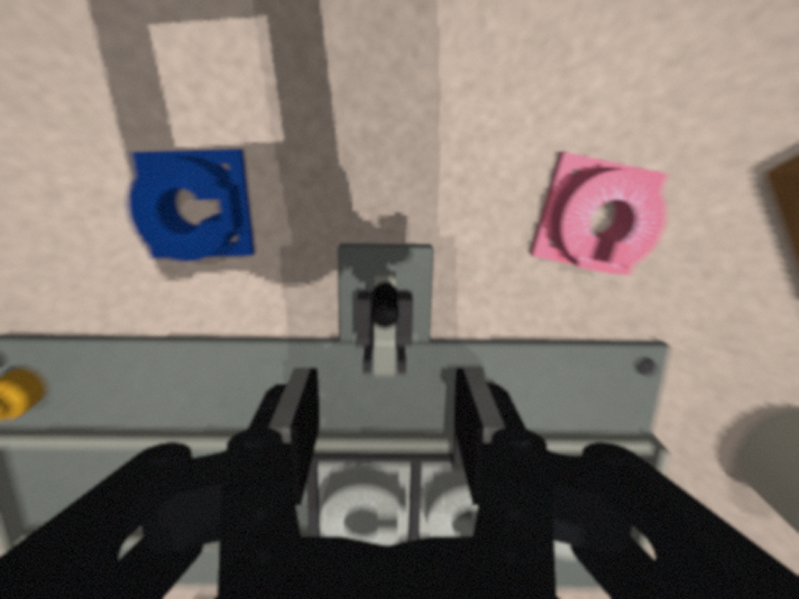

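View pics/s6.png

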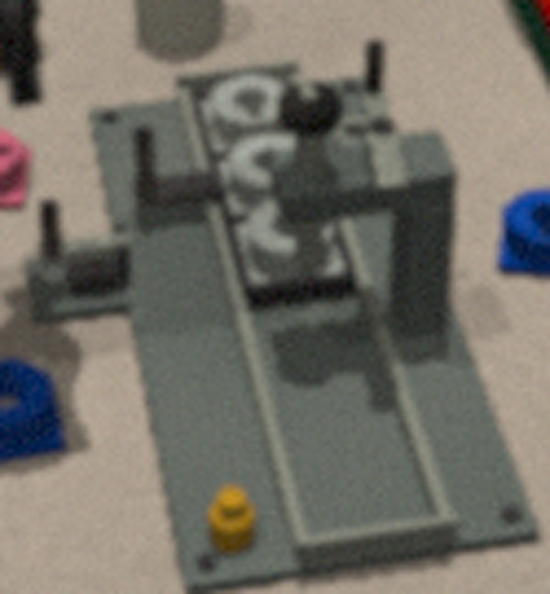

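```bash
python3 - <<'E'
from h import *
p=np.load('pics/w6p.npy',allow_pickle=True).item()
print(back(p,[[385/1.56-.2,308/1.56]],.08),back(p,[[384/1.56-.2,373/1.56]],.04))
E
```

```text
[[0.43788845 0.10568385 0.08      ]] [[0.49508886 0.10600978 0.04      ]]
```

```bash
python3 - <<'E'
from h import *
p=np.load('pics/w2p.npy',allow_pickle=True).item()
q=lambda a:np.array(a)/4.4+[230,155]-.4
print(back(p,q([[217,358]]),.04), back(p,q([[236,243]]),.08))
p=np.load('pics/w3p.npy',allow_pickle=True).item()
print(back(p,[[379/1.56,432/1.56]],.04),back(p,[[378/1.56,358/1.56]],.08))
E
```

```text
[[0.51992899 0.10705985 0.04      ]] [[0.46597093 0.10685994 0.08      ]]
[[0.52209865 0.10686883 0.04      ]] [[0.46651672 0.10641795 0.08      ]]
```

Call:
servo_tool --delta_pos '[[0.04, 0.02, 0.03], [0.038, 0.02, 0.026], [0, 0.02, 0], [0, 0, 0]]' --dr '[[0, 0.5, 2.1], [0, 0, 0], [0, 0, 0], [0, 0, 0]]' --grip '[0.5, 0.5, 0.5, 0.5]'

```text
t: 5.42
tool_pos: [0.5131, 0.1672, 0.1345]
tool_rot: [-1.57, -0.017, 0.0]
contact_force: [-0.1, -0.8, -0.2]
opening: 0.0427
```

```bash
python3 - <<'E'
from h import *
from station import ctrl
o=ctrl.get_obs();plan(o,[.51,.163,.066],0.011)
p=ctrl.camera_params('wrist');im=ctrl.get_image('wrist')
np.save('pics/w7p.npy',p)
crop(im,0,0,512,384,1.56,'pics/w7.png')
print(proj(p,[[.51,.163,.085],[.51,.163,.034]])*1.56)
E
```

```text
t 5.42 pos [0.5131 0.1672 0.1345] shift tool [-0.0039  0.0685 -0.0043]
turn [-0.07 -0.03  0.6 ]
[[378.42894062 337.54984933]
 [379.93992091 298.00033572]]
```

View pics/w7.png

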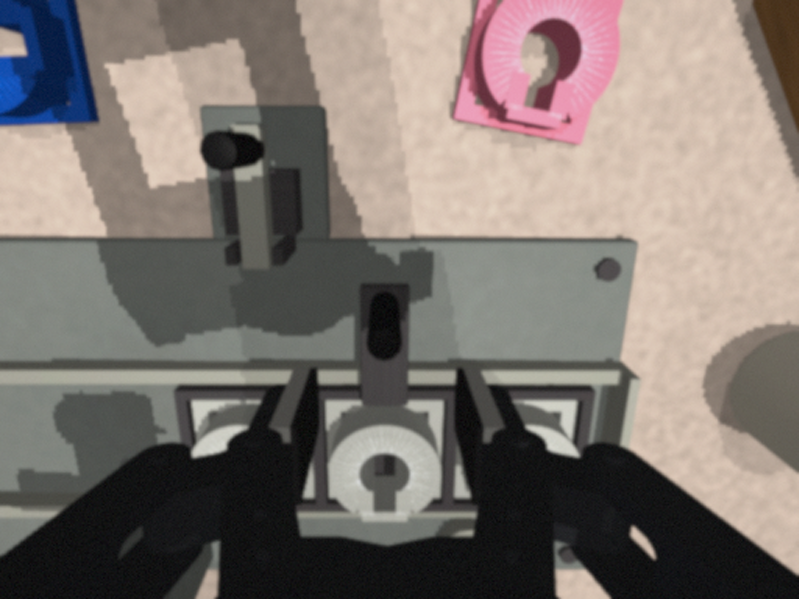

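Call:
servo_tool --delta_pos '[[-0.002, 0.025, -0.002], [0, 0.025, 0], [0, 0.015, 0], [0, 0, 0]]' --dr '[[0, 0, 0.6], [0, 0, 0], [0, 0, 0], [0, 0, 0]]' --grip '[0.5, 0.5, 0.5, 0.5]'

```text
t: 5.98
tool_pos: [0.5116, 0.1643, 0.0685]
tool_rot: [-1.569, -0.01, 0.005]
contact_force: [0.2, 0.6, 0.1]
opening: 0.0429
```

Call:
servo_tool --delta_pos '[[0, 0, 0], [0, 0, 0], [0, 0, 0]]' --dr '[[0, 0, 0], [0, 0, 0], [0, 0, 0]]' --grip '[0.13, 0.13, 0.13]'

```text
t: 6.35
tool_pos: [0.512, 0.1647, 0.0696]
tool_rot: [-1.568, -0.011, 0.003]
contact_force: [1.3, 0.2, -3.8]
opening: 0.0136
```

```bash
python3 - <<'E'
from h import *
from station import ctrl
o=ctrl.get_obs();plan(o,[.511,.104,.068],0.011);print(o['contact_force'],o['opening'])
E
```

```text
t 6.35 pos [0.512  0.1647 0.0696] shift tool [-0.0016  0.0014 -0.0607]
turn [-0.18 -0.11  0.29]
[ 1.27598976  0.21694747 -3.81079979] 0.013618206533877403
```

Call:
servo_tool --delta_pos '[[0, 0, -0.012], [0, 0, -0.012], [0, 0, -0.012], [0, 0, -0.012], [0, 0, 0]]' --dr '[[0, 0, 0], [0, 0, 0], [0, 0, 0], [0, 0, 0], [0, 0, 0]]' --grip '[0.13, 0.13, 0.13, 0.13, 0.13]'

```text
t: 6.98
tool_pos: [0.5126, 0.127, 0.0718]
tool_rot: [-1.542, -0.013, 0.0]
contact_force: [1.8, -2.0, -4.8]
opening: 0.0131
```

```bash
python3 - <<'E'
from h import *
from station import ctrl
o=ctrl.get_obs();plan(o,[.511,.103,.068],0.011);print(o['contact_force'],o['opening'])
p=ctrl.camera_params('wrist');im=ctrl.get_image('wrist')
np.save('pics/w8p.npy',p);np.save('pics/w8.npy',im)
crop(im,0,0,512,384,1.56,'pics/w8.png')
t=ctrl.get_image('side'); crop(t,200,145,325,280,4.4,'pics/s8.png')
E
```

```text
t 6.97 pos [0.5126 0.127  0.0718] shift tool [-0.0019  0.0031 -0.0241]
turn [-1.66 -0.13  0.49]
[ 1.84671603 -1.97068811 -4.78752132] 0.01311486302939718
```

View pics/w8.png

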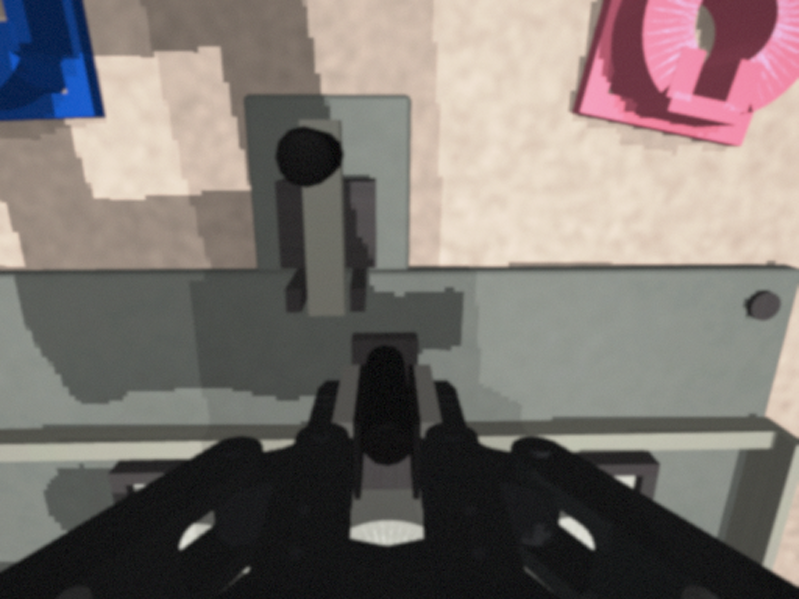

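View pics/s8.png

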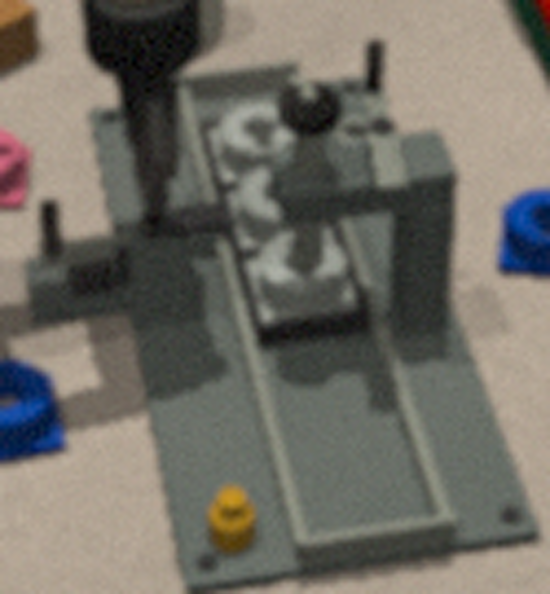

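Call:
servo_tool --delta_pos '[[0, 0.001, -0.012], [0, 0.001, -0.01], [0, 0, -0.006], [0, 0, 0]]' --dr '[[-0.8, 0, 0.3], [-0.8, 0, 0], [0, 0, 0], [0, 0, 0]]' --grip '[0.13, 0.13, 0.13, 0.13]'

```text
t: 7.58
tool_pos: [0.5128, 0.1073, 0.0707]
tool_rot: [-1.55, -0.008, 0.004]
contact_force: [2.7, 0.4, -4.3]
opening: 0.0135
```

```bash
python3 - <<'E'
from h import *
from station import ctrl
t=ctrl.get_image('side'); crop(t,230,150,315,235,7,'pics/s9.png'); np.save('pics/s9.npy',t)
t=ctrl.get_image('top'); crop(t,175,150,325,245,5.3,'pics/t9.png'); np.save('pics/t9.npy',t)
E
```

```text
(no output)
```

View pics/s9.png

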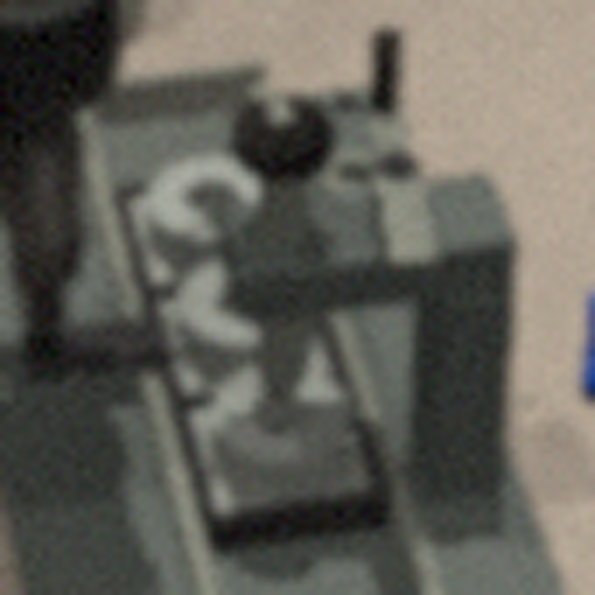

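View pics/t9.png

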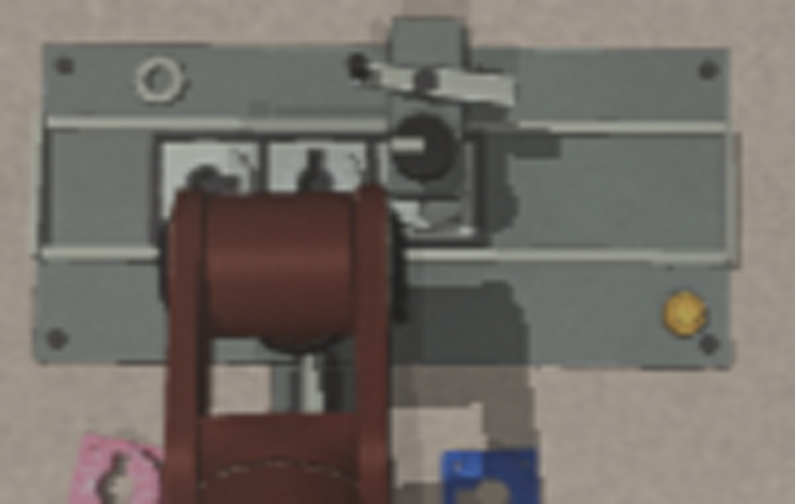

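```bash
python3 - <<'E'
from h import *
T=top0();S=side0()
tp=lambda a:np.array(a)/5.3+[175,150]-.4
t=np.load('pics/t9.npy')
# edge profile rows through upper part of carrier
g=t[176:182].astype(float).mean(2).mean(0); print('rows176-182', [(i,int(g[i])) for i in list(range(200,210))+list(range(262,272))])
L=back(T,tp([[153,150]]),.028)[0];Rr=back(T,tp([[486,215]]),.028)[0]
print(L,Rr,'len',L[1]-Rr[1],'centre y',(L[1]+Rr[1])/2)
for u,z in [((424,148),.2),((316,185),.046),((207,182),.046)]: print(back(T,tp([u]),z)[0].round(4))
# side: expected features
j=np.array([.599,.0318]);
q=lambda X:(proj(S,X)+.4-[230,150])*7
print('cap',q([[*j,.2]]).round(0),'tip up?',q([[*j,.061]]).round(0),q([[*j,.046]]).round(0))
E
```

```text
rows176-182 [(200, 108), (201, 108), (202, 105), (203, 87), (204, 70), (205, 98), (206, 149), (207, 150), (208, 150), (209, 149), (262, 71), (263, 87), (264, 66), (265, 51), (266, 58), (267, 69), (268, 69), (269, 69), (270, 75), (271, 86)]
[0.62091998 0.21800941 0.028     ] [ 0.5811166  -0.00457991  0.028     ] len 0.22258932566909329 centre y 0.1067147481583216
[0.5966 0.0314 0.2   ]
[0.5965 0.1073 0.046 ]
[0.5973 0.1791 0.046 ]
cap [[279. 119.]] tip up? [[277. 391.]] [[276. 418.]]
```

Call:
servo_tool --delta_pos '[[0, 0, -0.004], [0, 0, 0]]' --dr '[[-0.6, 0, 0], [0, 0, 0]]' --grip '[0.13, 0.13]'

```text
t: 7.92
tool_pos: [0.5128, 0.1046, 0.0705]
tool_rot: [-1.558, -0.008, 0.003]
contact_force: [2.9, 0.0, -4.6]
opening: 0.0132
```

Call:
servo_tool --delta_pos '[[0, 0, -0.001], [0, 0, 0], [0, 0, 0], [0, -0.03, 0], [0, -0.04, 0]]' --dr '[[0, 0, 0], [0, 0, 0], [0, 0, 0], [0, 0, 0], [0, 0, 0]]' --grip '[0.13, 0.4, 0.5, 0.5, 0.5]'

```text
t: 8.55
tool_pos: [0.51, 0.1017, 0.1389]
tool_rot: [-1.558, 0.001, 0.009]
contact_force: [0.8, 0.3, 0.1]
opening: 0.0427
```

Call:
servo_tool --delta_pos '[[0, -0.06, 0], [-0.05, -0.06, 0], [-0.06, -0.04, 0], [-0.06, 0, 0], [0, 0, 0]]' --dr '[[0, 0, 0], [0, 0, 0], [0, 0, 0], [0, 0, 0], [0, 0, 0]]' --grip '[0.5, 1, 1, 1, 1]'

```text
t: 9.18
tool_pos: [0.3573, 0.0978, 0.2933]
tool_rot: [-1.56, -0.008, -0.003]
contact_force: [0.5, -0.5, -0.2]
opening: 0.0851
```

```bash
python3 - <<'E'
from h import *
from station import ctrl
o=ctrl.get_obs();plan(o,[.598,.0318,.25],0.011)
p=ctrl.camera_params('wrist');im=ctrl.get_image('wrist')
np.save('pics/w10p.npy',p);np.save('pics/w10.npy',im)
crop(im,0,0,512,384,1.56,'pics/w10.png')
t=ctrl.get_image('top'); crop(t,175,150,325,245,5.3,'pics/t10.png'); np.save('pics/t10.npy',t)
E
```

```text
t 9.18 pos [0.3573 0.0978 0.2933] shift tool [ 0.2402  0.0442 -0.0672]
turn [-0.61 -0.46  0.39]
```

View pics/w10.png

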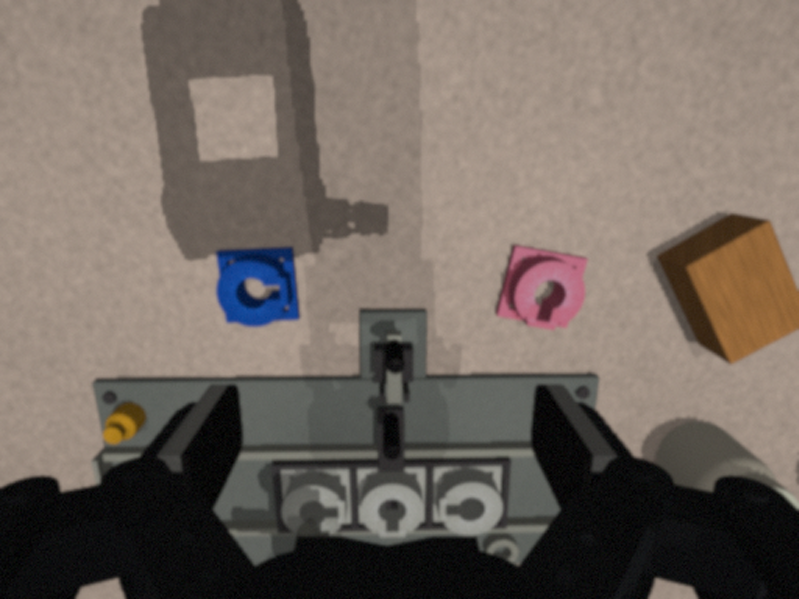

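View pics/t10.png

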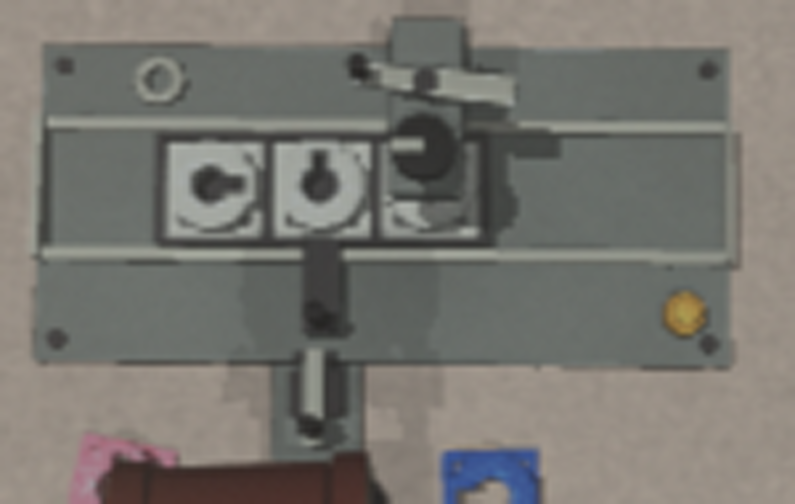

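```bash
python3 - <<'E'
from h import *
T=top0()
a=np.load('pics/top0.npy').astype(float);b=np.load('pics/t10.npy').astype(float)
# bolt bar column profile: crop x 303..327 -> px 
c0=int(175+309/5.3);c1=int(175+320/5.3)+1
for n,im in (('0',a),('10',b)):
    g=im[200:240,c0:c1].mean(2).mean(1); print(n,g.round().astype(int))
im=b
tp=lambda a:np.array(a)/5.3+[175,150]-.4
for n,(u0,u1),z in [('knob',((315,383),(312,425)),.08),('tip',((315,308),(313,350)),.04)]:
    x0=back(T,tp([u0]),z)[0];x1=back(T,tp([u1]),z)[0]; print(n,(x0-x1).round(4))
L=back(T,tp([[158,150]]),.028)[0];Rr=back(T,tp([[492,215]]),.028)[0]
print('carrier',L[1]-Rr[1],(L[1]+Rr[1])/2)
g=b[176:182].mean(2).mean(0); print([(i,int(g[i])) for i in list(range(200,210))+list(range(262,272))])
g=b[192:195].mean(2).mean(0); print([(i,int(g[i])) for i in list(range(200,210))+list(range(262,272))])
for u,z in [((424,148),.2),((319,184),.046),((209,184),.046),((319,312),.085)]: print(back(T,tp([u]),z)[0].round(4))
p=np.load('pics/w10p.npy',allow_pickle=True).item()
print('w10 carrier edges', back(p,np.array([[274,462],[509,459]])/1.56-.3,.028).round(4),'plate corners',back(p,np.array([[95,381],[598,375]])/1.56-.3,.01).round(4))
print('hubs',back(p,np.array([[314,509],[392,509],[470,507]])/1.56-.3,.046).round(4))
E
```

```text
0 [ 99 102 103 104 104 103 103  99 121 146 146 146 147 147 147 148 147 147
 140 134 117  75  52  47  56 115  82  67  66 105 106 105 105 106 105 105
 114 137 139 139]
10 [ 63  63  63  63  63  63  59  47  48  48  41  45  53  65  97 111 135 137
 137 137 137 137 137 137 136 137 138 136 102  55  45  43  66 118  78  95
  96  55  47  50]
knob [ 0.0267 -0.0012  0.    ]
tip [ 0.0276 -0.0006  0.    ]
carrier 0.22322632031916395 0.10305935550249001
[(200, 106), (201, 106), (202, 107), (203, 103), (204, 83), (205, 69), (206, 97), (207, 146), (208, 148), (209, 148), (262, 69), (263, 89), (264, 88), (265, 65), (266, 52), (267, 61), (268, 68), (269, 69), (270, 74), (271, 85)]
[(200, 110), (201, 109), (202, 109), (203, 102), (204, 77), (205, 79), (206, 117), (207, 154), (208, 152), (209, 139), (262, 127), (263, 132), (264, 125), (265, 85), (266, 57), (267, 61), (268, 71), (269, 83), (270, 92), (271, 96)]
[0.5966 0.0314 0.2   ]
[0.5972 0.1053 0.046 ]
[0.596  0.1777 0.046 ]
[0.5089 0.1001 0.085 ]
w10 carrier edges [[ 0.5626 -0.004   0.028 ]
 [ 0.5602  0.2132  0.028 ]] plate corners [[ 0.4888 -0.1656  0.01  ]
 [ 0.4836  0.2936  0.01  ]]
hubs [[0.5998 0.0337 0.046 ]
 [0.6002 0.1047 0.046 ]
 [0.5984 0.176  0.046 ]]
```

Call:
servo_tool --delta_pos '[[0.055, 0.06, 0.004], [0.055, 0.06, 0.004], [0, 0.04, 0], [0, 0, 0]]' --dr '[[-0.6, -0.5, 0.4], [0, 0, 0], [0, 0, 0], [0, 0, 0]]' --grip '[0, 0, 0, 0]'

```text
t: 9.78
tool_pos: [0.4527, 0.1045, 0.1565]
tool_rot: [-1.572, -0.008, 0.007]
contact_force: [0.2, -0.7, 0.2]
opening: 0.0126
```

```bash
python3 - <<'E'
from h import *
from station import ctrl
o=ctrl.get_obs();plan(o,[.470,.106,.07],0.011);print(o['opening'])
p=ctrl.camera_params('wrist');im=ctrl.get_image('wrist')
np.save('pics/w11p.npy',p)
crop(im,0,0,512,384,1.56,'pics/w11.png')
E
```

```text
t 9.78 pos [0.4527 0.1045 0.1565] shift tool [0.0173 0.0865 0.0015]
turn [ 0.06 -0.07  0.01]
0.012591418496537783
```

View pics/w11.png

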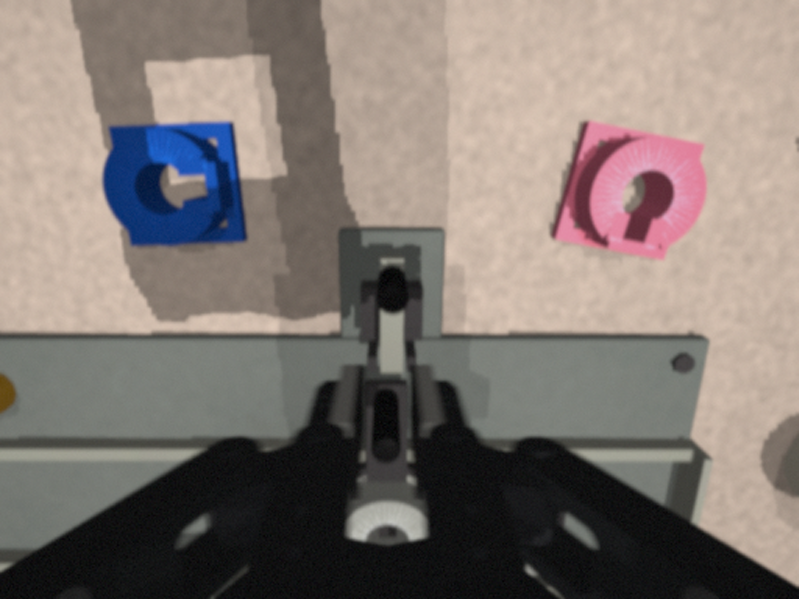

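Call:
servo_tool --delta_pos '[[0.017, 0, 0.0015], [0, 0, 0]]' --dr '[[0, 0, 0], [0, 0, 0]]' --grip '[0, 0]'

```text
t: 10.07
tool_pos: [0.4742, 0.1062, 0.1631]
tool_rot: [-1.571, -0.015, -0.0]
contact_force: [-0.1, -0.1, 1.0]
opening: -0.0
```

Call:
servo_tool --delta_pos '[[-0.001, 0.03, 0], [0, 0.03, 0], [0, 0.03, 0], [0, 0.005, 0], [0, 0, 0]]' --dr '[[0, 0, 0.8], [0, 0, 0], [0, 0, 0], [0, 0, 0], [0, 0, 0]]' --grip '[0, 0, 0, 0, 0]'

```text
t: 10.7
tool_pos: [0.4795, 0.1065, 0.0769]
tool_rot: [-1.571, -0.017, -0.002]
contact_force: [-0.3, -0.2, 1.1]
opening: 0.0
```

Call:
servo_tool --delta_pos '[[-0.012, 0.004, 0], [-0.006, 0, 0], [-0.006, 0, 0], [-0.004, 0, 0]]' --dr '[[0, 0, 1], [0, 0, 0], [0, 0, 0], [0, 0, 0]]' --grip '[0, 0, 0, 0]'

```text
t: 11.2
tool_pos: [0.4582, 0.1063, 0.0778]
tool_rot: [-1.57, -0.023, -0.008]
contact_force: [18.3, -0.1, -13.3]
opening: 0.0001
```

Call:
servo_tool --delta_pos '[[-0.004, 0, 0], [-0.004, 0, 0]]' --dr '[[0, 0, 0], [0, 0, 0]]' --grip '[0, 0]'

```text
t: 11.45
tool_pos: [0.458, 0.1057, 0.0803]
tool_rot: [-1.57, -0.043, -0.029]
contact_force: [13.3, -0.6, -10.3]
opening: -0.0003
```

Call:
servo_tool --delta_pos '[[-0.004, 0, 0], [-0.004, 0, 0]]' --dr '[[0, 0, 0], [0, 0, 0]]' --grip '[0, 0]'

```text
t: 11.7
tool_pos: [0.4577, 0.1049, 0.0829]
tool_rot: [-1.571, -0.063, -0.049]
contact_force: [15.3, -0.4, -9.2]
opening: -0.0
```

Call:
servo_tool --delta_pos '[[0.004, -0.02, 0], [0, -0.05, 0], [0, -0.06, 0], [0, -0.06, 0], [0, -0.02, 0]]' --dr '[[0, 0, 1], [0, 0, 1.5], [0, 0, 0], [0, 0, 0], [0, 0, 0]]' --grip '[0, 0, 0, 0, 0]'

```text
t: 12.32
tool_pos: [0.4511, 0.1047, 0.2986]
tool_rot: [-1.572, -0.026, -0.013]
contact_force: [-0.1, 0.4, -0.5]
opening: -0.0
```

```bash
python3 - <<'E'
from h import *
from station import ctrl
o=ctrl.get_obs();plan(o,[.598,.0318,.24],0.011);print(o['opening'])
t=ctrl.get_image('top'); crop(t,175,150,325,245,5.3,'pics/t12.png'); np.save('pics/t12.npy',t)
E
```

```text
t 12.32 pos [0.4511 0.1047 0.2986] shift tool [ 0.1448  0.0624 -0.074 ]
turn [ 0.07 -0.15  1.45]
-1.4548868281752826e-05
```

View pics/t12.png

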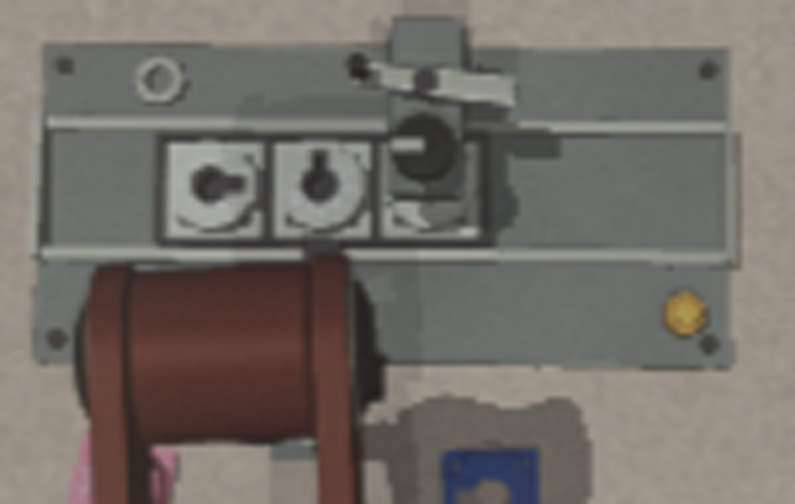

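Call:
servo_tool --delta_pos '[[0.05, 0.01, -0.025], [0.05, 0.01, -0.025], [0.047, 0.01, -0.023], [0, 0, 0], [0, 0, 0]]' --dr '[[0, 0, 1.4], [0, 0, 0], [0, 0, 0], [0, 0, 0], [0, 0, 0]]' --grip '[0, 0, 0, 0, 0]'

```text
t: 13.0
tool_pos: [0.601, 0.032, 0.2693]
tool_rot: [-1.57, -0.009, 0.007]
contact_force: [0.6, 0.2, -0.7]
opening: -0.0002
```

```bash
python3 - <<'E'
from h import *
from station import ctrl
o=ctrl.get_obs();plan(o,[.598,.0318,.22],0.011);print(o['opening'])
E
```

```text
t 13.0 pos [0.601  0.032  0.2693] shift tool [-0.0031  0.0493 -0.0002]
turn [-0.03 -0.04  0.1 ]
-0.00023557357693030555
```

Right above the cap. Descend, feeling the force.

Call:
servo_tool --delta_pos '[[-0.003, 0.025, 0], [0, 0.02, 0], [0, 0.01, 0], [0, 0.006, 0]]' --dr '[[0, 0, 0], [0, 0, 0], [0, 0, 0], [0, 0, 0]]' --grip '[0, 0, 0, 0]'

```text
t: 13.5
tool_pos: [0.5964, 0.0338, 0.2095]
tool_rot: [-1.571, -0.015, 0.005]
contact_force: [-1.3, -1.4, 4.4]
opening: 0.0002
```

Call:
servo_tool --delta_pos '[[0, 0.005, 0], [0, 0.005, 0]]' --dr '[[0, 0, 0], [0, 0, 0]]' --grip '[0, 0]'

```text
t: 13.75
tool_pos: [0.5966, 0.0338, 0.201]
tool_rot: [-1.571, -0.016, 0.005]
contact_force: [-3.4, -0.0, 3.0]
opening: 0.0003
```

Call:
servo_tool --delta_pos '[[0, 0.005, 0], [0, 0.005, 0]]' --dr '[[0, 0, 0], [0, 0, 0]]' --grip '[0, 0]'

```text
t: 14.0
tool_pos: [0.5968, 0.0338, 0.1913]
tool_rot: [-1.571, -0.016, 0.004]
contact_force: [-2.4, 0.5, 3.9]
opening: -0.0
```

Call:
servo_tool --delta_pos '[[0, 0.005, 0], [0, 0.005, 0]]' --dr '[[0, 0, 0], [0, 0, 0]]' --grip '[0, 0]'

```text
t: 14.25
tool_pos: [0.5968, 0.0338, 0.1806]
tool_rot: [-1.571, -0.016, 0.004]
contact_force: [-2.9, -0.7, 3.5]
opening: -0.0004
```

Call:
servo_tool --delta_pos '[[0, 0.005, 0], [0, 0.005, 0]]' --dr '[[0, 0, 0], [0, 0, 0]]' --grip '[0, 0]'

```text
t: 14.5
tool_pos: [0.5971, 0.0338, 0.1748]
tool_rot: [-1.571, -0.016, 0.005]
contact_force: [-21.0, 0.8, 38.1]
opening: 0.0002
```

Call:
servo_tool --delta_pos '[[0, 0.005, 0], [0, 0.005, 0]]' --dr '[[0, 0, 0], [0, 0, 0]]' --grip '[0, 0]'

```text
t: 14.75
tool_pos: [0.597, 0.0338, 0.1749]
tool_rot: [-1.572, -0.015, 0.007]
contact_force: [-15.5, 0.4, 25.1]
opening: 0.0002
```

Call:
servo_tool --delta_pos '[[0, -0.02, 0], [0, -0.05, 0], [-0.03, -0.04, 0.02], [-0.03, 0, 0.02], [0, 0, 0]]' --dr '[[0, 0, 0], [0, 0, 0], [0, 0, 0], [0, 0, 0], [0, 0, 0]]' --grip '[0, 0, 0.5, 0.5, 0.5]'

```text
t: 15.38
tool_pos: [0.5369, 0.0742, 0.2857]
tool_rot: [-1.57, -0.02, 0.001]
contact_force: [0.1, 0.2, 0.3]
opening: 0.0426
```

```bash
python3 - <<'E'
from h import *
from station import ctrl
o=ctrl.get_obs();plan(o,[.646,.072,.19],0.011);print(o['opening'])
t=ctrl.get_image('side'); crop(t,200,145,325,280,4.4,'pics/s13.png')
p=ctrl.camera_params('wrist');im=ctrl.get_image('wrist')
np.save('pics/w13p.npy',p)
crop(im,0,0,512,384,1.56,'pics/w13.png')
E
```

```text
t 15.38 pos [0.5369 0.0742 0.2857] shift tool [ 0.1078  0.097  -0.0037]
turn [-0.02  0.12  0.7 ]
0.04257182169083928
```

View pics/s13.png

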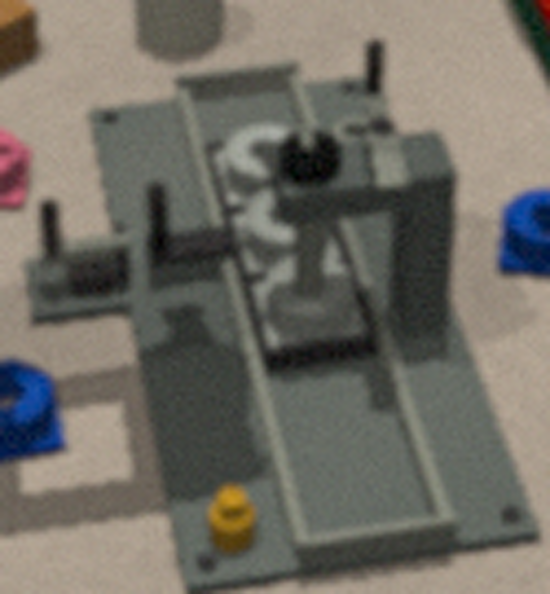

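View pics/w13.png

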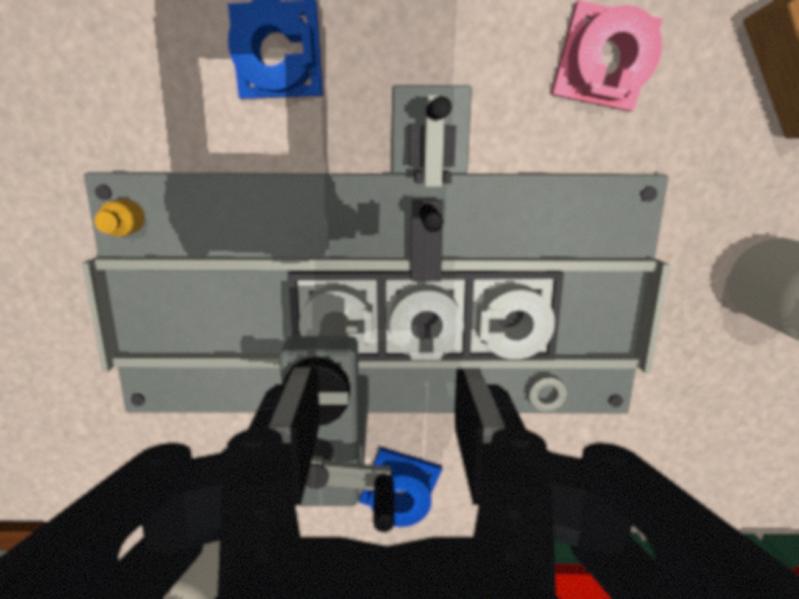

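```bash
python3 - <<'E'
from h import *
p=np.load('pics/w13p.npy',allow_pickle=True).item()
print('cap',back(p,[[318/1.56,392/1.56]],.161),'handle top',back(p,[[383/1.56,522/1.56]],.205),'base',back(p,[[383/1.56,478/1.56]],.171),'pivot',back(p,[[318/1.56,475/1.56]],.174))
E
```

```text
cap [[0.5992501  0.03431525 0.161     ]] handle top [[0.64985512 0.07211881 0.205     ]] base [[0.64905274 0.07188212 0.171     ]] pivot [[0.64520543 0.03469398 0.174     ]]
```

Call:
servo_tool --delta_pos '[[0.05, 0.01, 0], [0.055, 0.02, -0.002], [0.004, 0.02, 0], [0, 0, 0]]' --dr '[[0, 0, 0.7], [0, 0, 0], [0, 0, 0], [0, 0, 0]]' --grip '[0.5, 0.5, 0.5, 0.5]'

```text
t: 15.98
tool_pos: [0.6516, 0.07, 0.2291]
tool_rot: [-1.571, -0.004, 0.01]
contact_force: [0.3, 0.0, -0.9]
opening: 0.0429
```

```bash
python3 - <<'E'
from h import *
from station import ctrl
o=ctrl.get_obs();plan(o,[.647,.072,.191],0.011);print(o['opening'])
p=ctrl.camera_params('wrist');im=ctrl.get_image('wrist')
np.save('pics/w14p.npy',p)
crop(im,0,0,512,384,1.56,'pics/w14.png')
E
```

```text
t 15.97 pos [0.6516 0.07   0.2291] shift tool [-0.0044  0.0381  0.0021]
turn [ 0.03 -0.12 -0.24]
0.042919187740457415
```

View pics/w14.png

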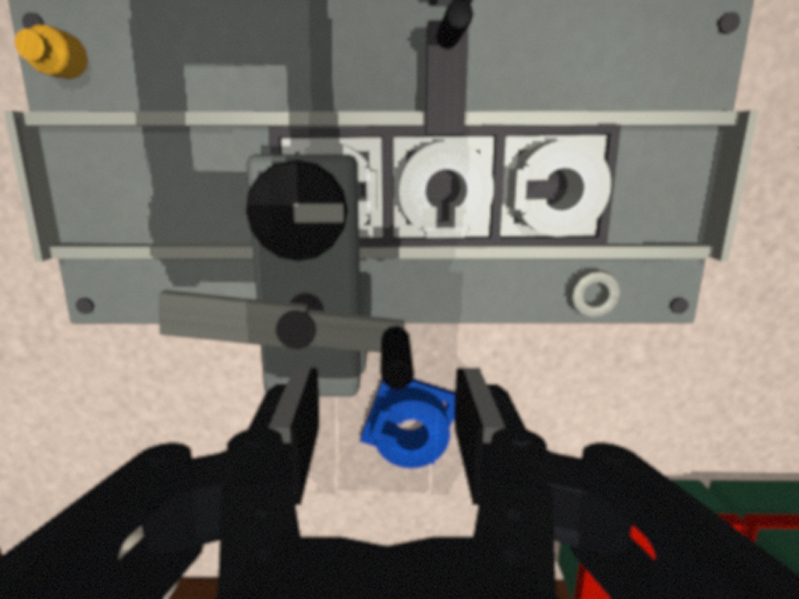

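```bash
python3 - <<'E'
from h import *
p=np.load('pics/w14p.npy',allow_pickle=True).item()
b=lambda u,z:back(p,[[u[0]/1.56-.2,u[1]/1.56-.2]],z)[0].round(4)
print('cap',b((297,210),.161),'handle top',b((397,374),.205),'base',b((394,335),.171),'pivot',b((296,329),.174))
E
```

```text
cap [0.6015 0.0329 0.161 ] handle top [0.651  0.0722 0.205 ] base [0.6498 0.0717 0.171 ] pivot [0.6465 0.0329 0.174 ]
```

Call:
servo_tool --delta_pos '[[-0.002, 0.018, 0.002], [0, 0.014, 0], [0, 0.004, 0], [0, 0, 0]]' --dr '[[0, 0, 0], [0, 0, 0], [0, 0, 0], [0, 0, 0]]' --grip '[0.5, 0.5, 0.5, 0.5]'

```text
t: 16.52
tool_pos: [0.6487, 0.0722, 0.1952]
tool_rot: [-1.571, -0.009, 0.005]
contact_force: [-0.6, -0.2, 0.4]
opening: 0.0426
```

Call:
servo_tool --delta_pos '[[0, 0, 0], [0, 0, 0], [0, 0, 0]]' --dr '[[0, 0, 0], [0, 0, 0], [0, 0, 0]]' --grip '[0.12, 0.12, 0.12]'

```text
t: 16.9
tool_pos: [0.6491, 0.0735, 0.1963]
tool_rot: [-1.569, -0.011, 0.004]
contact_force: [0.1, -1.4, -2.6]
opening: 0.0109
```

Call:
servo_tool --delta_pos '[[0.01, 0, -0.002], [0.01, 0, -0.004], [0.008, 0, -0.006], [0, 0, 0]]' --dr '[[0, 0, 0], [0, 0, 0], [0, 0, 0], [0, 0, 0]]' --grip '[0.12, 0.12, 0.12, 0.12]'

```text
t: 17.4
tool_pos: [0.6782, 0.0611, 0.1962]
tool_rot: [-1.568, -0.008, 0.007]
contact_force: [-2.7, 0.8, -0.1]
opening: 0.0109
```

```bash
cat > k.py <<'E'
from h import *
from station import ctrl
o=ctrl.get_obs(); d=o['tool_pos'][:2]-[.6462,.0327]; print(o['t'],o['tool_pos'].round(4),o['contact_force'].round(1),o['opening'].round(4),'r',np.hypot(*d).round(4),'ang',np.degrees(np.arctan2(d[0],d[1])).round(1))
a=np.arctan2(d[0],d[1])
for s in (15,30,45,60,75,88):
    if np.radians(s)>a: plan(o,[.6462+.04*np.sin(np.radians(s)+.0),.0327+.04*np.cos(np.radians(s)),.195],0.011)
E
python3 k.py
```

```text
Traceback (most recent call last):
  File "k.py", line 3, in <module>
    o=ctrl.get_obs(); d=o['tool_pos'][:2]-[.6462,.0327]; print(o['t'],o['tool_pos'].round(4),o['contact_force'].round(1),o['opening'].round(4),'r',np.hypot(*d).round(4),'ang',np.degrees(np.arctan2(d[0],d[1])).round(1))
                                                                                                                         ^^^^^^^^^^^^^^^^^^
AttributeError: 'float' object has no attribute 'round'
```

Call:
servo_tool --delta_pos '[[0.003, 0, -0.009], [0.003, 0, -0.009], [0.001, 0, -0.009], [0, 0, -0.002], [0, 0, 0]]' --dr '[[0, 0, 0], [0, 0, 0], [0, 0, 0], [0, 0, 0], [0, 0, 0]]' --grip '[0.12, 0.12, 0.12, 0.12, 0.12]'

```text
t: 18.02
tool_pos: [0.6926, 0.0379, 0.1963]
tool_rot: [-1.554, -0.025, -0.008]
contact_force: [-2.3, 2.4, -0.4]
opening: 0.0106
```

```bash
sed -i "s/o\['opening'\].round(4)/o['opening']/" k.py; python3 k.py; python3 - <<'E'
from h import *
from station import ctrl
im=ctrl.get_image('wrist');crop(im,0,0,512,384,1.56,'pics/w15.png')
E
```

```text
18.025 [0.6926 0.0379 0.1963] [-2.3  2.4 -0.4] 0.0106393882641465 r 0.0467 ang 83.5
t 18.02 pos [0.6926 0.0379 0.1963] shift tool [-0.0065  0.0011 -0.0038]
turn [-0.96 -0.    1.2 ]
```

View pics/w15.png

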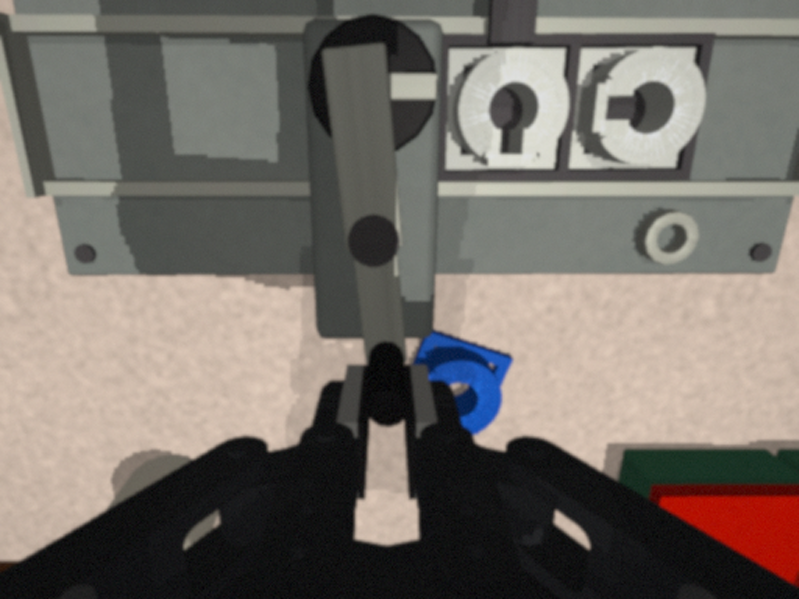

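Call:
servo_tool --delta_pos '[[-0.001, 0, -0.005], [0, 0, -0.005], [0, 0, -0.004], [0, 0, 0]]' --dr '[[-1, 0, 1], [0, 0, 0], [0, 0, 0], [0, 0, 0]]' --grip '[0.12, 0.12, 0.12, 0.12]'

```text
t: 18.58
tool_pos: [0.6934, 0.0343, 0.1963]
tool_rot: [-1.553, -0.02, 0.005]
contact_force: [-1.3, -1.0, 0.5]
opening: 0.0112
```

```bash
python3 k.py; python3 - <<'E'
from h import *
from station import ctrl
im=ctrl.get_image('wrist');crop(im,0,0,512,384,1.56,'pics/w16.png')
E
```

```text
18.575 [0.6934 0.0343 0.1963] [-1.3 -1.   0.5] 0.011197802877440525 r 0.0473 ang 88.1
```

View pics/w16.png

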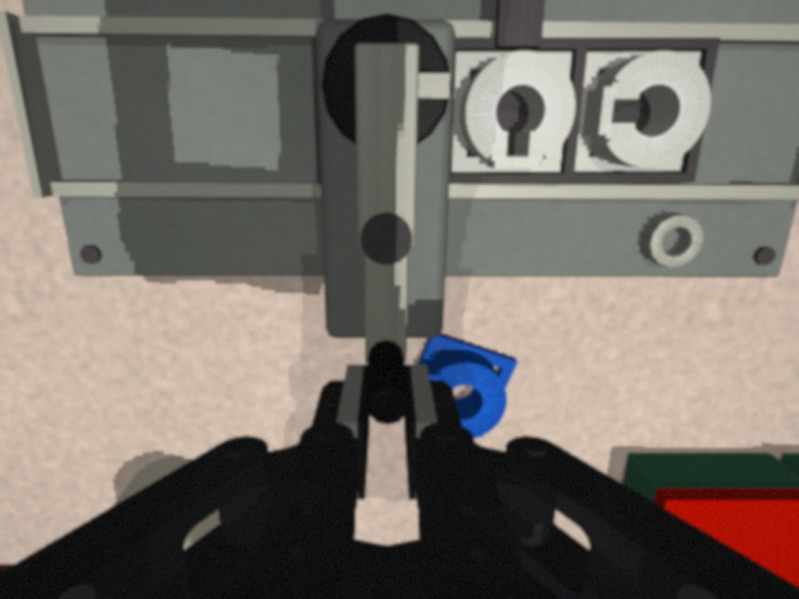

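Call:
servo_tool --delta_pos '[[0, 0, -0.004], [0, 0, -0.004], [0, 0, -0.003]]' --dr '[[-1, 0, 0], [0, 0, 0], [0, 0, 0]]' --grip '[0.12, 0.12, 0.12]'

```text
t: 19.0
tool_pos: [0.6935, 0.0338, 0.1963]
tool_rot: [-1.549, -0.022, 0.006]
contact_force: [-0.8, 10.4, -0.8]
opening: 0.0111
```

Call:
servo_tool --delta_pos '[[0, 0, 0]]' --dr '[[0, 0, 0]]' --grip '[0.12]'

```text
t: 19.12
tool_pos: [0.6935, 0.0342, 0.1963]
tool_rot: [-1.55, -0.023, 0.007]
contact_force: [-0.7, 1.0, -0.0]
opening: 0.0111
```

The keeper is on its stop: pushing further only raised the side force to 10 N. Release and back off.

Call:
servo_tool --delta_pos '[[0, 0, 0], [0, 0, 0], [0, -0.02, 0], [0, -0.05, 0], [0, -0.05, 0]]' --dr '[[0, 0, 0], [0, 0, 0], [0, 0, 0], [0, 0, 0], [0, 0, 0]]' --grip '[0.45, 0.45, 0.45, 0.45, 0.45]'

```text
t: 19.75
tool_pos: [0.6908, 0.0285, 0.3169]
tool_rot: [-1.554, -0.016, 0.011]
contact_force: [1.1, -0.7, 0.1]
opening: 0.0385
```

Call:
servo_tool --delta_pos '[[-0.06, -0.02, 0], [-0.06, 0, 0], [-0.06, 0, 0], [-0.05, 0, 0], [0, 0, 0]]' --dr '[[-1, 0, 0], [0, 0, 0], [0, 0, 0], [0, 0, 0], [0, 0, 0]]' --grip '[0.5, 1, 1, 1, 1]'

```text
t: 20.38
tool_pos: [0.46, 0.0218, 0.3505]
tool_rot: [-1.577, -0.033, -0.011]
contact_force: [1.1, -0.1, -0.1]
opening: 0.0855
```

```bash
python3 - <<'E'
from h import *
from station import ctrl
t=ctrl.get_image('side'); crop(t,200,145,325,280,4.4,'pics/s17.png')
t=ctrl.get_image('top'); crop(t,175,120,325,245,5.3,'pics/t17.png')
p=ctrl.camera_params('wrist');im=ctrl.get_image('wrist');crop(im,0,0,512,384,1.56,'pics/w17.png')
E
```

```text
(no output)
```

View pics/s17.png

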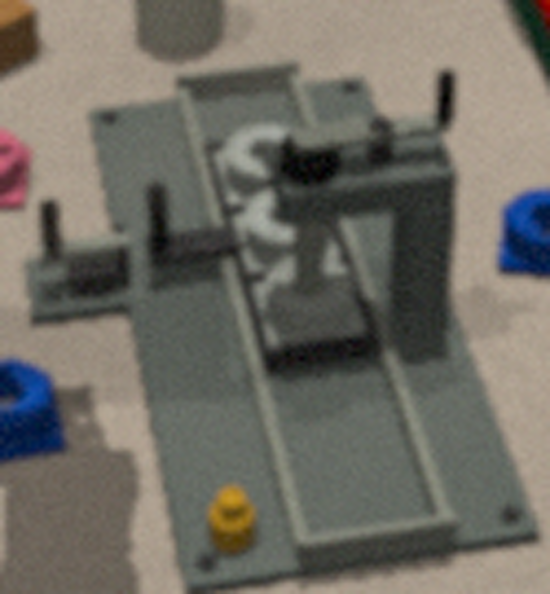

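View pics/t17.png

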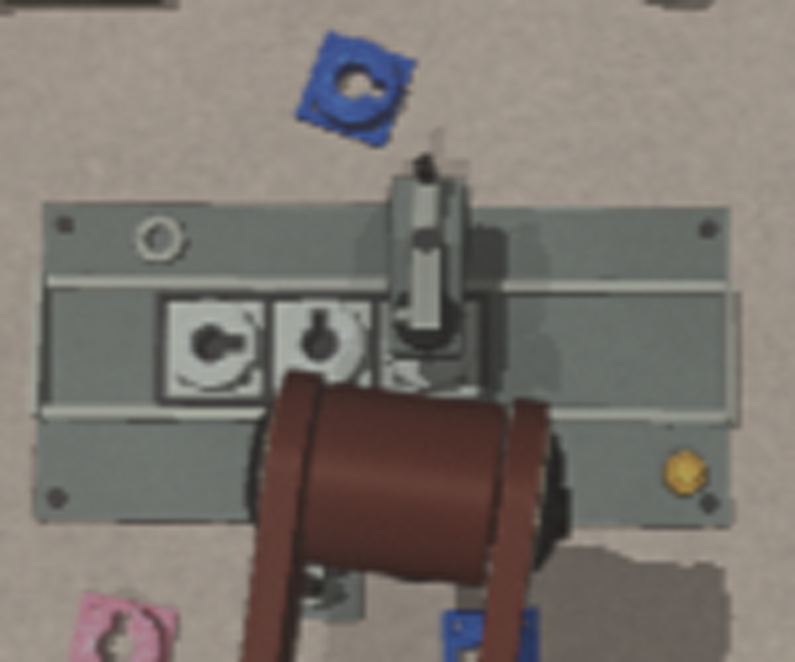

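View pics/w17.png

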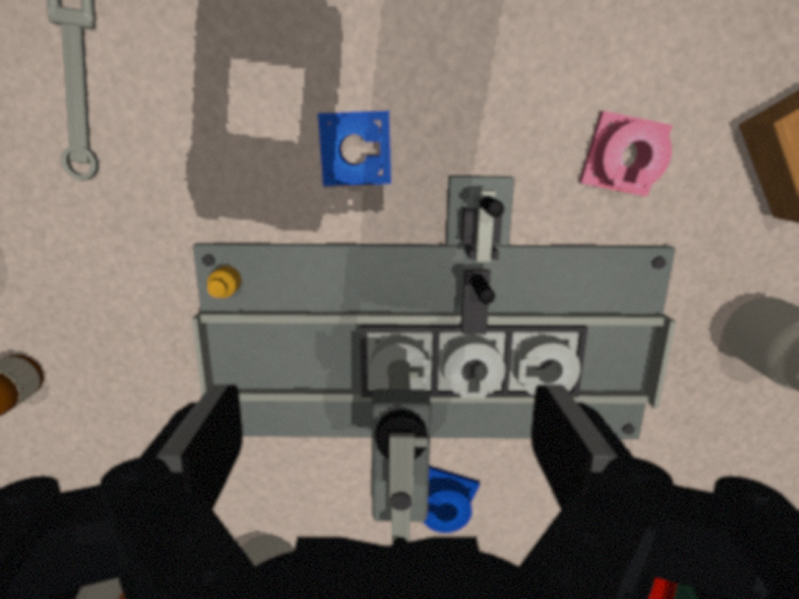

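```bash
python3 -c "
from station import ctrl
print(ctrl.finish_job())"
```

```text
the job is handed in; nothing more can be done
None
```

The job is handed in at about 20.5 s: the bolt is drawn, the matching hub is under the shaft, the shaft is home and the keeper is over the cap.

- **Choice of hub:** The steel line on the cap points to the jig's +y. Only the hub nearest the shaft has its keyway that way. The middle hub's keyway faces +x and the far hub's faces -y. The shaft was tried in the matching hub only.
- **Bolt:** I pulled it to its stop, slid the carrier, and then pushed the knob again to check. It held firm against 13 to 18 N. The pictures gave 26 to 28 mm of travel against the nominal 30 mm, a small disagreement that I put down to calibration and pixel error.
- **Carrier:** I slid it about 62 mm. The hub's centre measured within about 2 mm of the shaft's axis.
- **Shaft:** The cap top came to 161 mm, which is home, after a light push. The press at the stop peaked at about 38 N, up to 43 N counting sideways force, through the closed fingertips.
- **Keeper:** I swung it until its stop pushed back with about 10 N. The last pictures show the bar lying over the cap towards -x.
- **Bystanders:** The collar, weight, wrench, carton, jar and look-alikes show in the last pictures unmoved as far as I can see, and I touched none of them. The mortar was out of the last close views, and the vial shows only at the edge of the last wrist picture. The arm never went near either.

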